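Strip the filtration manifold onto the drying rail

ROBOT

A 7-joint arm with a two-finger parallel gripper is mounted at the origin on a cart in front of the work surface, level with it; the furniture and walls round the work are solid. World frame = base frame: x ahead of the robot, y to its left, z up, the work surface at z = 0. Lengths are in m, angles in degrees, forces in N, time in s.
With the tool pointing down it reaches from about 0.425 to 0.875 m from the base axis. Payload 4.7 kg.
Tool frame: the origin (TCP) lies midway between the tips of the shut fingers; the grasp point (between the pads) lies 19 mm behind it; z points along the fingers, x is the direction in which the jaws open and shut, and the axes are right-handed (so a half turn about z gives the same grasp; the last joint's range is limited). The gripper opens to 87 mm and grips with 3 to 60 N. Pads are 19 mm wide; open, the fingers measure 117 mm over their backs; the gripper's body (75 mm by 190 mm) begins 51 mm behind the grasp point.
Start: joints at [-72.13, 18.392, -4.016, 83.108, 1.295, 78.541, -3.26], TCP at [0.191, 0.621, 0.223] pointing down, gripper open.
Joint ranges: [-163.93, 163.93], [-17.29, 119.83], [-79.2, 71.16], [3.27, 140.29], [-89.18, 269.18], [5.43, 117.66], [-154.24, 154.24]. Speed limits (degrees/s): [147.25, 147.25, 180, 180, 180, 180, 180].

INTERFACE

Orientations are given as [roll, pitch, yaw] about the fixed x, y, z axes, in that order (R = Rz(yaw) Ry(pitch) Rx(roll)).
In Python, from cell import env gives the robot as it stands.
- The arm moves only by the tool carry_out, never from a script. Its argument "plan" is a list of rows, each an object with "grip": the closure, from 0 (fully open) to 1 (shut); "dp": the shift along the tool's x, y, z in m, a list of three; "rotation": the turn, a rotation vector about the tool's x, y, z in degrees, a list of three. In form: [{"grip": grip, "dp": [dx, dy, dz], "rotation": [wx, wy, wz]}, ...]. A call has 1 to 8 rows; each row shifts and turns the pose as measured when the row begins, along the tool's axes as they then stand; what a row does not reach is not made up. A row lasts 1/12 s, in which the tool goes at most 41.7 mm and 7.16 degrees, less where a joint would pass 70% of its speed; a pose out of reach is approached as far as the arm can. A call is refused whole if a number of a shift passes 0.0417 or a number of a turn 7.16, either way. A call with a gripper value outside its range is refused whole. The fingers move at their own pace and stop on an object; "force" is the grip in N (left out, the last holds). Time passes only in rows, so rows that do not move let the fingers close. It gives the time, the measured TCP pose, the force and the opening at its end, in the units of the state.
- env.get_obs(): the state, without advancing time (a new reading comes with each control period).
- env.read_camera(name): name is "scene" or "top" or "wrist"; returns the picture (420x560x3 uint8, red, green, blue); there is no depth.
- env.camera_params(name): a dict with "fx", "fy", "cx", "cy" (pixels), "k1" (the pictures are not rectified: a ray, as slopes to the right and down, at radius r is drawn at 1 + k1 r^2 times it, then the intrinsics apply), "R" (3x3) and "t" (3): a world point X has camera coordinates R X + t. Camera axes: x right, y down, z forward; pixel columns grow to the right and rows downward; lengths in m; the calibration is good to about 2 mm. A picture is of the moment at which its call begins: read the wrist's pose just before it. camera_params takes no time and is no camera call; for the wrist camera it gives the pose at the moment of the call.
- env.sign_off(): hands the job in, once; it reports no verdict.
The state is a dict: "time_s": time; "qpos": joint angles; "joint_velocities": joint speeds; "effort": joint torques, N m; "tool_pos": TCP position; "tool_rot": TCP orientation; "force": force on the tool from outside, world axes, zero at the start; "wrist_torque": the same for the moment, N m; "grip_width": finger opening in m.
Only numpy, scipy, OpenCV 4.12 (cv2) and the standard library are available. Lean on these libraries where they do the work, as an engineer would, in place of code of your own. Each camera call takes 0.05 s, during which the arm holds its last target. There are 200 camera calls.

TASK

The filtering is done: let the air into the manifold by unscrewing its vent cap to the stop before you touch the filter rings, then free every ring from its head with a twist and a lift, put it over the upturned end of the drying rail and slide it round both corners, so that all rings hang close up against one another and the stop. When the last one is there, screw the vent cap down tight again; leave the bottles and the beaker standing where they are.

Things in the scene. Friction and masses are not known exactly. Their poses are not given: they have to be found in the camera images.
- manifold: steel filtration manifold, fixed to the bench: a 42 mm pipe, 300 mm long, along its own y on two feet. Origin on the bench under its middle. Two round heads stand on it at own y = -110 and +110 mm; the vent port with its cap stands midway between them. Two or three white rings in all are locked on the heads, one of them perhaps on top of another.
- head0 (a point): centre of the rim of the head at the manifold's -y end, 100 mm above the bench; axes as the manifold. Each head is 60 mm wide, with a socket 9 mm deep and two bayonet lips over it at own +x and -x. A bottom ring's origin lies 8 mm below this point, an upper ring's 18 mm above it.
- head1 (a point): the same for the head at the manifold's +y end.
- vent_cap (a joint): turn of the black vent cap, a captive screw cap that stays on its port: 0 = screwed down tight; grows counter-clockwise seen from above, to the stop at 2.4 rad (fully open). Found within 0.2 rad of shut. Stays where it is left; takes about 0.06 N m. Its base is a 35 mm disc, 88 to 104 mm above the bench; on it stands a wing 36 mm long, 11 mm thick, 20 mm high.
- vent_wing (a point): middle of the vent cap's wing, on its axis, 114 mm above the bench (10 mm below the wing's top). Own x runs along the wing, y across its 11 mm thickness.
- ring0: white eight-sided filter ring, 60 mm across flats (they face own x, y and the diagonals), 34 mm high, 110 g, with a 30 mm hole right through. Origin: centre of its underside, z up along the hole. Lowest 8 mm: a 39 mm skirt with two lugs at own +x and -x; above it the body, 26 mm high, with a socket in its top like a head's. Bottom ring on head0, always there.
- ring0_center (a point): middle of ring0's hole, 17 mm above its origin along its z; axes as the ring. A skirt sits in the socket below it, so that stacked rings look like one column with a joint every 26 mm: grip the upper one only, with the fingertips above its body's lower edge.
- ring1: filter ring like ring0. Sits on head1; absent in some starts. How a ring locks: as found (own x along that of the part below) its lugs lie under the lips. Turned counter-clockwise (seen from above) by about 75 degrees (50 to 115 will do) it lifts straight out; clockwise it meets a stop at once. It turns easily.
- ring1_center (a point): middle of ring1's hole, as for ring0.
- ring2: filter ring like ring0, locked on top of ring0; absent in some starts.
- ring2_center (a point): middle of ring2's hole, as for ring0.
- drying_rail: drying rail, fixed to the bench: one bent round steel rod, 10 mm thick, level at 100 mm above the bench (its axis), over a drip tray 265 x 115 x 13 mm. Origin on the bench. Rod in its own frame (mm): upturned open end at (-205, 150), along +x to corner 1 (-105, 150), along -y to corner 2 (-105, 0), along +x to the stop disc (90, 0). It is carried only beyond the stop.
- rail_tip (a point): top of the rod's upturned open end, 150 mm above the bench, where rings go on from above, lying flat. The rod is upright for 20 mm below this point, then curves (radius 30 mm) over to the rail's +x. A ring let go there slides down to the curve and may rest there tilted. Axes as the rail.
- rail_corner1 (a point): first corner: where the straight runs before and after it would cross, on the rod's axis, 100 mm above the bench; the rod itself is bent there to a radius of 45 mm. Axes as the rail. A ring hanging freely on the level rod has its hole's axis along the rod and its middle 10 mm below the rod's axis.
- rail_corner2 (a point): second corner, where the last run begins: the same.
- rail_stop (a point): centre of the face of the stop disc (38 mm wide), on the rod's axis, at the end of the last run. The middle of a ring against it lies 17 mm before this point. Axes as the rail.
- wash_bottle: white wash bottle with a red cap, 68 mm wide and 165 mm high; bystander. Origin under its middle.
- beaker_250: glass beaker, 72 mm wide and 90 mm high; bystander. Origin under its middle.
- sample_bottle4: brown bottle with a white cap, 48 mm wide and 90 mm high; bystander. Origin under its middle.
Not all that is in view belongs to the job. Leave any turquoise look-alike of the ring2 alone. Leave any green look-alike of the ring0 alone.

How it is judged (in metres and radians):
On the way, in this order (a step that is already met when the one before it is completed fails the run):
1. the vent cap is unscrewed (past 2.0 rad of 2.4) while all rings still sit on the manifold as found (value of joint vent_cap above 2 rad and distance of each of ring0, ring1, ring2 from where it was at the start of the episode below 0.008 m), for 0.1 s.
2. every ring present hangs on the rail's last run, against the stop or the next ring, with the vent cap still open (x of ring0_center in the frame of drying_rail between -0.08 and 0.09 m and y of ring0_center in the frame of drying_rail between -0.016 and 0.016 m and z of ring0_center in the frame of drying_rail between 0.07 and 0.112 m and (x of ring0_center in the frame of drying_rail above 0.061 m or distance between ring0_center and ring1_center below 0.046 m or distance between ring0_center and ring2_center below 0.046 m) and x of ring1_center in the frame of drying_rail between -0.08 and 0.09 m and y of ring1_center in the frame of drying_rail between -0.016 and 0.016 m and z of ring1_center in the frame of drying_rail between 0.07 and 0.112 m and (x of ring1_center in the frame of drying_rail above 0.061 m or distance between ring1_center and ring0_center below 0.046 m or distance between ring1_center and ring2_center below 0.046 m) and x of ring2_center in the frame of drying_rail between -0.08 and 0.09 m and y of ring2_center in the frame of drying_rail between -0.016 and 0.016 m and z of ring2_center in the frame of drying_rail between 0.07 and 0.112 m and (x of ring2_center in the frame of drying_rail above 0.061 m or distance between ring2_center and ring0_center below 0.046 m or distance between ring2_center and ring1_center below 0.046 m) and x of any of ring0_center, ring1_center, ring2_center in the frame of drying_rail above 0.061 m and value of joint vent_cap above 2 rad), for 0.2 s.
At the end, for the whole second after the job is handed in: every ring present hangs on the last run of the drying rail, the first within 12 mm of the stop and each other one within 12 mm of a neighbour, at rest; the vent cap is screwed down again (below 0.3 rad) (x of ring0_center in the frame of drying_rail between -0.08 and 0.09 m and y of ring0_center in the frame of drying_rail between -0.016 and 0.016 m and z of ring0_center in the frame of drying_rail between 0.07 and 0.112 m and (x of ring0_center in the frame of drying_rail above 0.061 m or distance between ring0_center and ring1_center below 0.046 m or distance between ring0_center and ring2_center below 0.046 m) and x of ring1_center in the frame of drying_rail between -0.08 and 0.09 m and y of ring1_center in the frame of drying_rail between -0.016 and 0.016 m and z of ring1_center in the frame of drying_rail between 0.07 and 0.112 m and (x of ring1_center in the frame of drying_rail above 0.061 m or distance between ring1_center and ring0_center below 0.046 m or distance between ring1_center and ring2_center below 0.046 m) and x of ring2_center in the frame of drying_rail between -0.08 and 0.09 m and y of ring2_center in the frame of drying_rail between -0.016 and 0.016 m and z of ring2_center in the frame of drying_rail between 0.07 and 0.112 m and (x of ring2_center in the frame of drying_rail above 0.061 m or distance between ring2_center and ring0_center below 0.046 m or distance between ring2_center and ring1_center below 0.046 m) and x of any of ring0_center, ring1_center, ring2_center in the frame of drying_rail above 0.061 m and linear speed of each of ring0, ring1, ring2 below 0.03 m/s and value of joint vent_cap below 0.3 rad); the robot touches nothing.
It fails at once if the wash bottle is pushed more than 30 mm from its place or knocked over (distance of wash_bottle from where it was at the start of the episode above 0.03 m or angle between wash_bottle's own z axis and vertical above 0.5 rad).
It fails at once if the beaker is pushed more than 30 mm from its place or knocked over (distance of beaker_250 from where it was at the start of the episode above 0.03 m or angle between beaker_250's own z axis and vertical above 0.5 rad).
It fails at once if the brown bottle is pushed more than 30 mm from its place or knocked over (distance of sample_bottle4 from where it was at the start of the episode above 0.03 m or angle between sample_bottle4's own z axis and vertical above 0.5 rad).
Of ring1, ring2 only 1 to 2 are there at a start; the rules pass over those that are not, and their reading is None.
At some moment in a run one of ring0, ring1, ring2 may be knocked a few centimetres aside while the robot is not near it.
Once in a run the grip may slacken for a moment while it holds something.
It also fails if it takes over 210 s, if anything falls off the work surface, if the arm or the gripper's body presses on something with over 40 N, if the wrist force passes 120 N, or if a joint passes its speed limit or range.

## Working session

There is one attempt and no reset: what is moved stays moved. The work goes in short steps, Python scripts to look and compute and a tool call to move; the robot and the scene stay as the last step left them, time stands still between calls to the robot, and variables do not carry over. Pictures are saved under pics/ and viewed, about 12 in all and at most 16, crops included, and the job is handed in when it is done.

Besides the shell and the picture viewer there is one more tool, called after "Request:" as name([rows], argument=value, ...), one row to a line, values as JSON. carry_out: Moves the arm, as the interface text tells. Its arguments: {"type":"object","properties":{"plan":{"type":"array","items":{"type":"object","properties":{"grip":{"type":"number"},"dp":{"type":"array","items":{"type":"number"}},"rotation":{"type":"array","items":{"type":"number"}}}}},"force":{"type":"number"}},"required":["plan"]}

```bash
ls; mkdir -p pics
python3 - <<'E'
from cell import env
import cv2
print(env.get_obs())
for n in("scene","top"):
    cv2.imwrite(f"pics/{n}0.png",env.read_camera(n)[:,:,::-1]); p=env.camera_params(n); print(n,p)
E
```

```text
pics
{'time_s': 0.0, 'qpos': array([-72.12970967,  18.43813848,  -4.01643099,  83.17436412,
         1.29454314,  78.54062133,  -3.26106413]), 'joint_velocities': array([-0.09523395, -0.07526789, -0.03553867, -0.06391104, -0.08470388,
       -0.01219072, -0.01165611]), 'effort': array([-6.85493262e-06, -4.91280770e+01, -4.04038802e-01, -3.12529707e+01,
       -6.40626275e-02,  4.36822919e-02,  1.70155240e-04]), 'tool_pos': array([0.19059418, 0.62085457, 0.22147679]), 'tool_rot': array([1.79994991e+02, 1.07902934e-01, 7.29391409e+01]), 'force': array([ 1.04755856, -0.10244169,  0.42298336]), 'wrist_torque': array([-0.04572554, -0.03527987, -0.00221863]), 'grip_width': 0.0872824251467548}
scene {'fx': 395.9343047166401, 'fy': 395.9343047166401, 'cx': 273.85669570072446, 'cy': 210.916182335865, 'k1': -0.061048379622585365, 'R': array([[ 0.60285022, -0.79785257, -0.00169916],
       [-0.40577875, -0.30476773, -0.86166132],
       [ 0.68696085,  0.5201422 , -0.50748091]]), 't': array([-0.36711836,  0.34560742,  0.62484307])}
top {'fx': 540.2181130340067, 'fy': 540.2181130340067, 'cx': 281.19453568453787, 'cy': 205.4910874146608, 'k1': -0.08406618128705827, 'R': array([[-0.02095588, -0.99976865,  0.00484699],
       [-0.98954335,  0.02004907, -0.14283555],
       [ 0.14270533, -0.00778955, -0.98973457]]), 't': array([-9.77440829e-04,  6.18764487e-01,  1.40803715e+00])}
```

View pics/scene0.png

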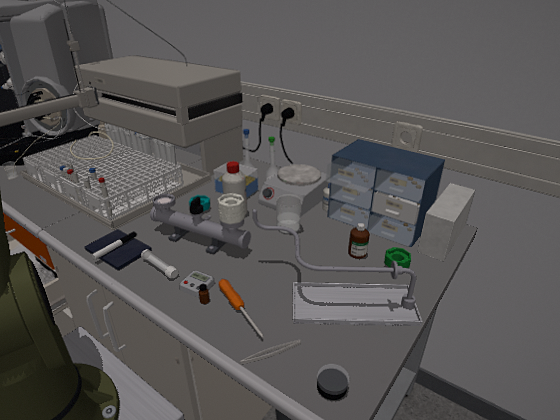

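View pics/top0.png

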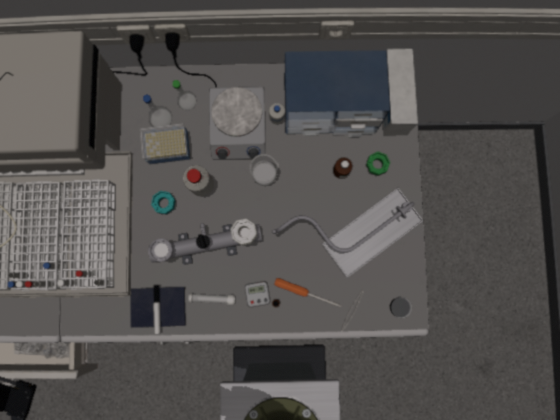

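```bash
cat > h.py <<'E'
import numpy as np, cv2
from cell import env
from scipy.spatial.transform import Rotation as Ro
def ray(p,uv):
    u=np.atleast_2d(np.float64(uv)); d=np.stack([(u[:,0]-p['cx'])/p['fx'],(u[:,1]-p['cy'])/p['fy']],1); s=d.copy()
    for _ in range(15): s=d/(1+p['k1']*(s**2).sum(1,keepdims=True))
    R=np.array(p['R']); return -R.T@np.array(p['t']), np.c_[s,np.ones(len(s))]@R
def plane(p,uv,z):
    o,d=ray(p,uv); return o+d*((z-o[2])/d[:,2:3])
def two(p,a,q,b):
    o,d=ray(p,a);o2,e=ray(q,b);d=d[0];e=e[0]
    k=np.linalg.lstsq(np.c_[d,-e],o2-o,rcond=None)[0]; A=o+k[0]*d;B=o2+k[1]*e
    return (A+B)/2,np.linalg.norm(A-B)
def proj(p,X):
    c=np.atleast_2d(X)@np.array(p['R']).T+p['t']; s=c[:,:2]/c[:,2:]; s=s*(1+p['k1']*(s**2).sum(1,keepdims=True))
    return s*[p['fx'],p['fy']]+[p['cx'],p['cy']]
E
python3 - <<'E'
from h import *
s=cv2.imread('pics/scene0.png');t=cv2.imread('pics/top0.png')
a=cv2.resize(s[175:265,140:270],None,fx=5,fy=5,interpolation=cv2.INTER_CUBIC)[:, :650]
b=cv2.resize(t[190:290,140:430],None,fx=2.24,fy=2.24,interpolation=cv2.INTER_CUBIC)
a=cv2.resize(a,(500,346))
o=np.zeros((346+b.shape[0],650,3),np.uint8);o[:346,:500]=a;o[346:,:b.shape[1]]=b[:,:650]
cv2.imwrite('pics/c1.png',np.clip(o*1.5,0,255).astype(np.uint8))
p=env.camera_params('top')
for n,uv,z in [('headL',(162,250),.12),('headR',(244,232),.15),('cap',(203,242),.124),('tip',(278,232),.15),('stop',(400,212),.1),('c2',(335,252),.1)]: print(n,plane(p,uv,z)[0].round(3))
E
```

```text
headL [0.5  0.29 0.12]
headR [0.539 0.081 0.15 ]
cap [0.518 0.186 0.124]
tip [ 0.537 -0.004  0.15 ]
stop [ 0.587 -0.321  0.1  ]
c2 [ 0.488 -0.148  0.1  ]
```

View pics/c1.png

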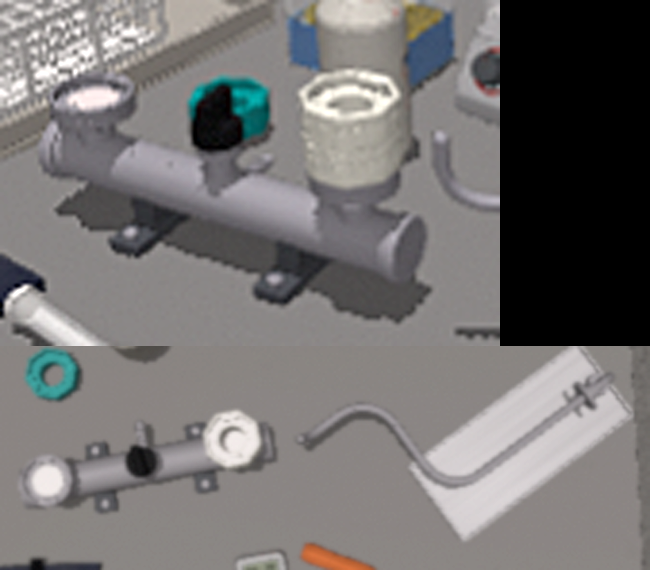

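```bash
cat >> h.py <<'E'
def rpy(o): return Ro.from_euler('xyz',o,degrees=True)
def rows(P,R,P2,R2,n=None,g=0.,ease=False):
    """equal rows from pose (P,R) to (P2,R2); print for the move call"""
    P=np.array(P,float);P2=np.array(P2,float); rv=(R.inv()*R2).as_rotvec(degrees=True)
    m=int(np.ceil(max(np.linalg.norm(P2-P)/.040,np.linalg.norm(rv)/7.0,1))); n=n or m
    if n<m: print('need',m)
    w=[round(float(v),2) for v in rv/n]
    for i in range(n):
        Ri=R*Ro.from_rotvec(rv*i/n,degrees=True); d=Ri.inv().apply((P2-P)/n)
        if i%8==0: print('--')
        print('{"grip":%g,"dp":%s,"rotation":%s},'%(g,[round(float(v),4) for v in d],w))
    return P2,R2
def down(yaw): return rpy([180,0,yaw])
def now(): 
    o=env.get_obs(); return o['tool_pos'],rpy(o['tool_rot']),o
E
python3 - <<'E'
from h import *
p=env.camera_params('top');q=env.camera_params('scene')
for n,uv,z in [('wash',(194,177),.165),('beakerrim',(263,158),.09),('brown',(344,163),.09),('tip',(275.3,232),.15),('stop',(398,212.8),.1),('teal',(164,203),.03)]: print(n,plane(p,uv,z)[0].round(3))
P,R,o=now(); rows(P,R,[.45,.16,.30],down(20),16)
E
```

```text
wash [0.677 0.202 0.165]
beakerrim [0.74  0.032 0.09 ]
brown [ 0.722 -0.181  0.09 ]
tip [0.537 0.003 0.15 ]
stop [ 0.585 -0.316  0.1  ]
teal [0.634 0.305 0.03 ]
--
{"grip":0,"dp":[-0.0228, 0.0239, -0.0049],"rotation":[0.0, 0.01, 3.31]},
{"grip":0,"dp":[-0.0214, 0.0252, -0.0049],"rotation":[0.0, 0.01, 3.31]},
{"grip":0,"dp":[-0.0199, 0.0264, -0.0049],"rotation":[0.0, 0.01, 3.31]},
{"grip":0,"dp":[-0.0183, 0.0275, -0.0049],"rotation":[0.0, 0.01, 3.31]},
{"grip":0,"dp":[-0.0167, 0.0285, -0.0049],"rotation":[0.0, 0.01, 3.31]},
{"grip":0,"dp":[-0.015, 0.0294, -0.0049],"rotation":[0.0, 0.01, 3.31]},
{"grip":0,"dp":[-0.0133, 0.0303, -0.0049],"rotation":[0.0, 0.01, 3.31]},
{"grip":0,"dp":[-0.0115, 0.031, -0.0049],"rotation":[0.0, 0.01, 3.31]},
--
{"grip":0,"dp":[-0.0097, 0.0316, -0.0049],"rotation":[0.0, 0.01, 3.31]},
{"grip":0,"dp":[-0.0079, 0.0321, -0.0049],"rotation":[0.0, 0.01, 3.31]},
{"grip":0,"dp":[-0.006, 0.0325, -0.0049],"rotation":[0.0, 0.01, 3.31]},
{"grip":0,"dp":[-0.0041, 0.0328, -0.0049],"rotation":[0.0, 0.01, 3.31]},
{"grip":0,"dp":[-0.0022, 0.033, -0.0049],"rotation":[0.0, 0.01, 3.31]},
{"grip":0,"dp":[-0.0003, 0.0331, -0.0049],"rotation":[0.0, 0.01, 3.31]},
{"grip":0,"dp":[0.0016, 0.033, -0.0049],"rotation":[0.0, 0.01, 3.31]},
{"grip":0,"dp":[0.0035, 0.0329, -0.0049],"rotation":[0.0, 0.01, 3.31]},
```

Request:
carry_out([
  {"grip": 0,"dp": [-0.023,0.024,-0.005],"rotation": [0,0,3.3]},
  {"grip": 0,"dp": [-0.021,0.025,-0.005],"rotation": [0,0,3.3]},
  {"grip": 0,"dp": [-0.02,0.026,-0.005],"rotation": [0,0,3.3]},
  {"grip": 0,"dp": [-0.018,0.0275,-0.005],"rotation": [0,0,3.3]},
  {"grip": 0,"dp": [-0.017,0.0285,-0.005],"rotation": [0,0,3.3]},
  {"grip": 0,"dp": [-0.015,0.0295,-0.005],"rotation": [0,0,3.3]},
  {"grip": 0,"dp": [-0.013,0.03,-0.005],"rotation": [0,0,3.3]},
  {"grip": 0,"dp": [-0.0115,0.031,-0.005],"rotation": [0,0,3.3]},
])

```text
time_s: 0.77
tool_pos: [0.3148, 0.3853, 0.2548]
tool_rot: [-180.0, 0.8, 46.3]
force: [0.2, 0.7, 0.1]
grip_width: 0.0867
```

Request:
carry_out([
  {"grip": 0,"dp": [-0.01,0.0315,-0.005],"rotation": [0,0,3.3]},
  {"grip": 0,"dp": [-0.008,0.032,-0.005],"rotation": [0,0,3.3]},
  {"grip": 0,"dp": [-0.006,0.0325,-0.005],"rotation": [0,0,3.3]},
  {"grip": 0,"dp": [-0.004,0.033,-0.005],"rotation": [0,0,3.3]},
  {"grip": 0,"dp": [-0.002,0.033,-0.005],"rotation": [0,0,3.3]},
  {"grip": 0,"dp": [0,0.033,-0.005],"rotation": [0,0,3.3]},
  {"grip": 0,"dp": [0.0015,0.033,-0.005],"rotation": [0,0,3.3]},
  {"grip": 0,"dp": [0.0035,0.033,-0.005],"rotation": [0,0,3.3]},
])

```text
time_s: 1.43
tool_pos: [0.4447, 0.1392, 0.2953]
tool_rot: [179.7, 0.9, 18.5]
force: [0.7, 0.6, -0.0]
grip_width: 0.0871
```

Run:
```python
from h import *
P,R,o=now(); print(P,o['tool_rot'],o['qpos'].round(1),o['time_s'])
p=env.camera_params('wrist'); print(p)
im=env.read_camera('wrist')[:,:,::-1]; cv2.imwrite('pics/w1.png',im)
cv2.imwrite('pics/w1v.png',np.clip(cv2.resize(im,None,fx=1.4,fy=1.4,interpolation=cv2.INTER_CUBIC)*1.4,0,255).astype(np.uint8))
```

```text
[0.44471666 0.13923897 0.29530231] [179.65880906   0.94813839  18.54705545] [-44.7  -6.1  22.  101.3   2.6  85.3  -4.5] 1.4333
{'fx': 331.1293855208458, 'fy': 331.1293855208458, 'cx': 283.2718483480885, 'cy': 211.2788492212237, 'k1': -0.018832500073552902, 'R': array([[ 0.94773753,  0.31860342, -0.01689477],
       [ 0.30986731, -0.90655231,  0.28660978],
       [ 0.07599887, -0.27686598, -0.95789843]]), 't': array([-0.46088859, -0.06805278,  0.46351195])}
```

View pics/w1v.png

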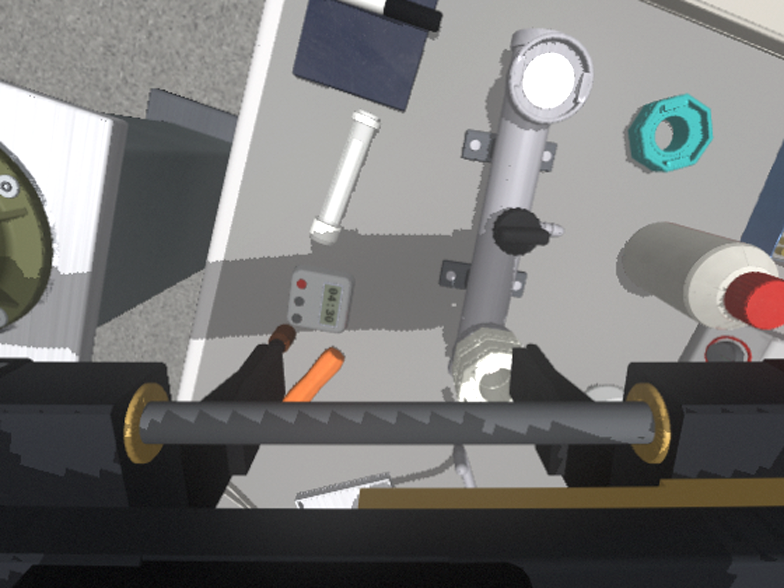

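Run:
```python
from h import *
im=cv2.imread('pics/w1.png')
c=im[140:195,335:415]; c=cv2.resize(c,None,fx=9,fy=9,interpolation=cv2.INTER_CUBIC)
cv2.imwrite('pics/c2.png',np.clip((c/255.)**.5*255,0,255).astype(np.uint8))
```

```text
(no output)
```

View pics/c2.png

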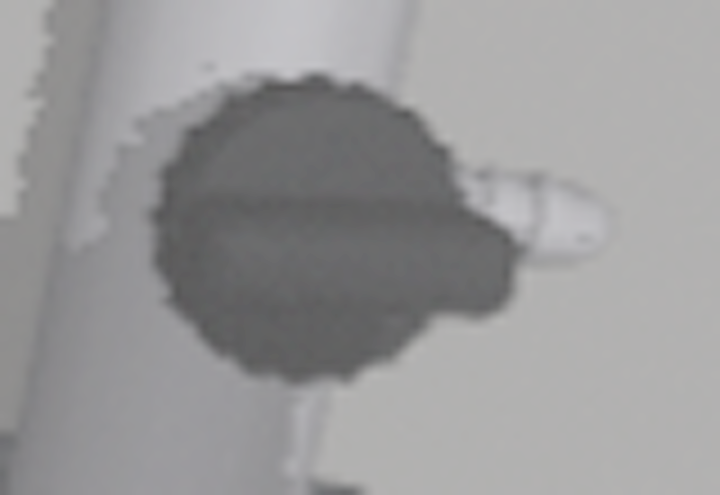

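Run:
```python
from h import *
R0=None
p={'fx': 331.1293855208458, 'fy': 331.1293855208458, 'cx': 283.2718483480885, 'cy': 211.2788492212237, 'k1': -0.018832500073552902, 'R': np.array([[ 0.94773753,  0.31860342, -0.01689477],
       [ 0.30986731, -0.90655231,  0.28660978],
       [ 0.07599887, -0.27686598, -0.95789843]]), 't': np.array([-0.46088859, -0.06805278,  0.46351195])}
w=plane(p,[(357.8,168.7),(391.5,169.5)],.124); d=w[1]-w[0]
print(w, w.mean(0), np.linalg.norm(d), np.degrees(np.arctan2(d[1],d[0])))
print('disc',plane(p,(369.4,165.3),.104),'head1',plane(p,(393.6,54),.1))
w=plane(p,[(357.8,168.7)],.124)
tp=env.camera_params('top')
print('top head1',plane(tp,(162,250),.1),'cap',plane(tp,(203,242),.115),'stack',plane(tp,(244,232),.152))
```

```text
[[0.50560197 0.18413092 0.124     ]
 [0.53790291 0.19428446 0.124     ]] [0.52175244 0.18920769 0.124     ] 0.033859191624980946 17.45011639943514
disc [[0.52086616 0.18969245 0.104     ]] head1 [[0.50206906 0.29859457 0.1       ]]
top head1 [[0.50153277 0.29462278 0.1       ]] cap [[0.51894293 0.18701708 0.115     ]] stack [[0.53880611 0.0803797  0.152     ]]
```

Run:
```python
from h import *
P,R,o=now(); rows(P,R,[.521,.189,.18],down(-72.5),14,g=.4)
```

```text
--
{"grip":0.4,"dp":[0.0063, -0.0024, 0.0082],"rotation":[0.08, 0.01, 6.45]},
{"grip":0.4,"dp":[0.006, -0.0031, 0.0082],"rotation":[0.08, 0.01, 6.45]},
{"grip":0.4,"dp":[0.0056, -0.0037, 0.0082],"rotation":[0.08, 0.01, 6.45]},
{"grip":0.4,"dp":[0.0051, -0.0043, 0.0082],"rotation":[0.08, 0.01, 6.45]},
{"grip":0.4,"dp":[0.0046, -0.0049, 0.0082],"rotation":[0.08, 0.01, 6.45]},
{"grip":0.4,"dp":[0.004, -0.0054, 0.0083],"rotation":[0.08, 0.01, 6.45]},
{"grip":0.4,"dp":[0.0034, -0.0058, 0.0083],"rotation":[0.08, 0.01, 6.45]},
{"grip":0.4,"dp":[0.0027, -0.0061, 0.0083],"rotation":[0.08, 0.01, 6.45]},
--
{"grip":0.4,"dp":[0.002, -0.0064, 0.0083],"rotation":[0.08, 0.01, 6.45]},
{"grip":0.4,"dp":[0.0013, -0.0065, 0.0083],"rotation":[0.08, 0.01, 6.45]},
{"grip":0.4,"dp":[0.0006, -0.0066, 0.0083],"rotation":[0.08, 0.01, 6.45]},
{"grip":0.4,"dp":[-0.0002, -0.0066, 0.0083],"rotation":[0.08, 0.01, 6.45]},
{"grip":0.4,"dp":[-0.0009, -0.0066, 0.0083],"rotation":[0.08, 0.01, 6.45]},
{"grip":0.4,"dp":[-0.0017, -0.0064, 0.0083],"rotation":[0.08, 0.01, 6.45]},
```

Request:
carry_out([
  {"grip": 0.4,"dp": [0.0063,-0.0024,0.008],"rotation": [0.1,0,6.5]},
  {"grip": 0.4,"dp": [0.006,-0.003,0.008],"rotation": [0.1,0,6.5]},
  {"grip": 0.4,"dp": [0.0056,-0.0037,0.008],"rotation": [0.1,0,6.5]},
  {"grip": 0.4,"dp": [0.005,-0.0043,0.008],"rotation": [0.1,0,6.5]},
  {"grip": 0.4,"dp": [0.0046,-0.005,0.008],"rotation": [0.1,0,6.5]},
  {"grip": 0.4,"dp": [0.004,-0.0054,0.008],"rotation": [0.1,0,6.5]},
  {"grip": 0.4,"dp": [0.0034,-0.0058,0.008],"rotation": [0.1,0,6.5]},
  {"grip": 0.4,"dp": [0.0027,-0.006,0.008],"rotation": [0.1,0,6.5]},
])

```text
time_s: 2.15
tool_pos: [0.4934, 0.1585, 0.2302]
tool_rot: [179.9, 0.4, -37.0]
force: [0.9, 0.1, -0.2]
grip_width: 0.0535
```

Request:
carry_out([
  {"grip": 0.4,"dp": [0.002,-0.0064,0.008],"rotation": [0.1,0,6.5]},
  {"grip": 0.4,"dp": [0.0013,-0.0065,0.008],"rotation": [0.1,0,6.5]},
  {"grip": 0.4,"dp": [0.0006,-0.0066,0.008],"rotation": [0.1,0,6.5]},
  {"grip": 0.4,"dp": [0,-0.0066,0.008],"rotation": [0.1,0,6.5]},
  {"grip": 0.4,"dp": [-0.001,-0.0066,0.008],"rotation": [0.1,0,6.5]},
  {"grip": 0.4,"dp": [-0.0017,-0.0064,0.008],"rotation": [0.1,0,6.5]},
  {"grip": 0.4,"dp": [0,0,0],"rotation": [0,0,0]},
])

```text
time_s: 2.73
tool_pos: [0.5243, 0.1833, 0.1743]
tool_rot: [179.7, 0.3, -78.1]
force: [-0.5, -0.2, -0.1]
grip_width: 0.0522
```

Run:
```python
from h import *
P,R,o=now(); print(P,o['tool_rot'],o['qpos'].round(1),o['time_s'],o['grip_width'])
rows(P,R,[.521,.189,.108],down(-72.5),4,g=.4)
im=env.read_camera('wrist')[:,:,::-1]; cv2.imwrite('pics/w2.png',im)
```

```text
[0.52430571 0.18326748 0.1743396 ] [179.73706371   0.30198592 -78.05720871] [-43.7   8.9  24.2 101.2  -4.2  71.  -96.4] 2.7333 0.05220493588839321
--
{"grip":0.4,"dp":[-0.0015, 0.0004, 0.0166],"rotation":[0.06, 0.08, -1.39]},
{"grip":0.4,"dp":[-0.0015, 0.0004, 0.0166],"rotation":[0.06, 0.08, -1.39]},
{"grip":0.4,"dp":[-0.0016, 0.0004, 0.0166],"rotation":[0.06, 0.08, -1.39]},
{"grip":0.4,"dp":[-0.0016, 0.0004, 0.0166],"rotation":[0.06, 0.08, -1.39]},
```

View pics/w2.png

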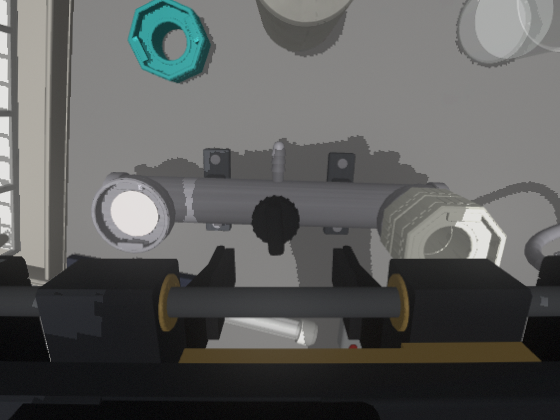

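Request:
carry_out([
  {"grip": 0.4,"dp": [-0.0015,0,0.0166],"rotation": [0,0.1,-1.4]},
  {"grip": 0.4,"dp": [-0.0015,0,0.0166],"rotation": [0,0.1,-1.4]},
  {"grip": 0.4,"dp": [-0.0016,0,0.0166],"rotation": [0,0.1,-1.4]},
  {"grip": 0.4,"dp": [-0.0016,0,0.0166],"rotation": [0,0.1,-1.4]},
  {"grip": 0.4,"dp": [0,0,0],"rotation": [0,0,0]},
])

```text
time_s: 3.2
tool_pos: [0.5224, 0.1894, 0.1097]
tool_rot: [179.9, -0.0, -70.9]
force: [-0.8, 0.4, -1.0]
grip_width: 0.0527
```

Request:
carry_out([
  {"grip": 1,"dp": [0,0,0],"rotation": [0,0,0]},
  {"grip": 1,"dp": [0,0,0],"rotation": [0,0,0]},
  {"grip": 1,"dp": [0,0,0],"rotation": [0,0,0]},
  {"grip": 1,"dp": [0,0,0],"rotation": [0,0,0]},
  {"grip": 1,"dp": [0,0,0],"rotation": [0,0,0]},
], force=20)

```text
time_s: 3.62
tool_pos: [0.5239, 0.1894, 0.1141]
tool_rot: [-179.8, 0.0, -70.7]
force: [0.3, -0.1, -1.0]
grip_width: 0.0267
```

Request:
carry_out([
  {"grip": 1,"dp": [0,0,0.003],"rotation": [0,0,0]},
  {"grip": 1,"dp": [0,0,0.002],"rotation": [0,0,0]},
  {"grip": 1,"dp": [0,0,0],"rotation": [0,0,0]},
  {"grip": 1,"dp": [0,0,0],"rotation": [0,0,0]},
])

```text
time_s: 3.95
tool_pos: [0.525, 0.1904, 0.1106]
tool_rot: [-179.6, 0.1, -70.7]
force: [0.9, -1.0, 0.8]
grip_width: 0.0106
```

Request:
carry_out([
  {"grip": 1,"dp": [0,-0.001,0],"rotation": [0,0,-6]},
  {"grip": 1,"dp": [0,-0.001,0],"rotation": [0,0,-6]},
  {"grip": 1,"dp": [0,0,0],"rotation": [0,0,-6]},
  {"grip": 1,"dp": [0,0,0],"rotation": [0,0,-6]},
  {"grip": 1,"dp": [0,0,0],"rotation": [0,0,-6]},
  {"grip": 1,"dp": [0,0,0],"rotation": [0,0,-6]},
])

```text
time_s: 4.45
tool_pos: [0.524, 0.1916, 0.1106]
tool_rot: [-179.8, 0.1, -33.1]
force: [-0.7, 1.3, 0.5]
grip_width: 0.011
```

Request:
carry_out([
  {"grip": 1,"dp": [0,0,0],"rotation": [0,0,-6.5]},
  {"grip": 1,"dp": [0,0,0],"rotation": [0,0,-6.5]},
  {"grip": 1,"dp": [0,0,0],"rotation": [0,0,-6.5]},
  {"grip": 1,"dp": [0,0,0],"rotation": [0,0,-6.5]},
  {"grip": 1,"dp": [0,0,0],"rotation": [0,0,-6.5]},
  {"grip": 1,"dp": [0,0,0],"rotation": [0,0,-6.5]},
  {"grip": 1,"dp": [0,0,0],"rotation": [0,0,-6.5]},
])

```text
time_s: 5.03
tool_pos: [0.5221, 0.192, 0.1106]
tool_rot: [-179.7, 0.2, 14.7]
force: [-2.1, 0.6, 1.7]
grip_width: 0.0107
```

Request:
carry_out([
  {"grip": 1,"dp": [0,0,0],"rotation": [0,0,-6.5]},
  {"grip": 1,"dp": [0,0,0],"rotation": [0,0,-6.5]},
  {"grip": 1,"dp": [0,0,0],"rotation": [0,0,-6.5]},
  {"grip": 1,"dp": [0,0,0],"rotation": [0,0,-6]},
  {"grip": 1,"dp": [0,0,0],"rotation": [0,0,-5]},
  {"grip": 1,"dp": [0,0,0],"rotation": [0,0,-4]},
])

```text
time_s: 5.53
tool_pos: [0.5208, 0.1912, 0.1106]
tool_rot: [-179.5, 0.2, 51.1]
force: [-0.0, -0.6, 2.0]
grip_width: 0.0109
```

Request:
carry_out([
  {"grip": 1,"dp": [0,0,0],"rotation": [0,0,-3]},
  {"grip": 1,"dp": [0,0,0],"rotation": [0,0,-3]},
  {"grip": 1,"dp": [0,0,0],"rotation": [0,0,-3]},
])

```text
time_s: 5.78
tool_pos: [0.5205, 0.1909, 0.1106]
tool_rot: [-179.5, 0.2, 60.5]
force: [-1.1, 1.0, 0.8]
grip_width: 0.0111
```

Run:
```python
from h import *
P,R,o=now(); print(P,o['tool_rot'],o['wrist_torque'],o['force'],o['grip_width'])
```

```text
[0.52054328 0.19086626 0.11061397] [-1.79461582e+02  1.78948985e-01  6.05348441e+01] [ 0.0558095   0.0653281  -0.30297442] [-1.13958178  0.99505614  0.82529873] 0.011142648279446863
```

Request:
carry_out([
  {"grip": 0.5,"dp": [0,0,0],"rotation": [0,0,0]},
  {"grip": 0.3,"dp": [0,0,0],"rotation": [0,0,0]},
  {"grip": 0.3,"dp": [0,0,0],"rotation": [0,0,0]},
  {"grip": 0.3,"dp": [0,0,-0.01],"rotation": [0,0,0]},
  {"grip": 0.2,"dp": [0,0,-0.03],"rotation": [0,0,0]},
  {"grip": 0,"dp": [0,0,-0.04],"rotation": [0,0,0]},
])

```text
time_s: 6.28
tool_pos: [0.5158, 0.1875, 0.1842]
tool_rot: [-178.9, 1.1, 60.3]
force: [1.1, 0.9, -0.3]
grip_width: 0.0428
```

Run:
```python
from h import *
P,R,o=now(); print(P,o['tool_rot'],o['grip_width'])
rows(P,R,[.541,.083,.19],down(-35),15,g=0)
```

```text
[0.51578113 0.18752541 0.1842437 ] [-178.90096466    1.11787073   60.31855656] 0.042798308205194584
--
{"grip":0,"dp":[-0.0052, 0.0049, -0.0004],"rotation":[0.01, 0.12, 6.35]},
{"grip":0,"dp":[-0.0047, 0.0055, -0.0004],"rotation":[0.01, 0.12, 6.35]},
{"grip":0,"dp":[-0.004, 0.0059, -0.0004],"rotation":[0.01, 0.12, 6.35]},
{"grip":0,"dp":[-0.0033, 0.0063, -0.0004],"rotation":[0.01, 0.12, 6.35]},
{"grip":0,"dp":[-0.0026, 0.0067, -0.0004],"rotation":[0.01, 0.12, 6.35]},
{"grip":0,"dp":[-0.0019, 0.0069, -0.0004],"rotation":[0.01, 0.12, 6.35]},
{"grip":0,"dp":[-0.0011, 0.0071, -0.0004],"rotation":[0.01, 0.12, 6.35]},
{"grip":0,"dp":[-0.0003, 0.0072, -0.0004],"rotation":[0.01, 0.12, 6.35]},
--
{"grip":0,"dp":[0.0005, 0.0071, -0.0004],"rotation":[0.01, 0.12, 6.35]},
{"grip":0,"dp":[0.0013, 0.007, -0.0004],"rotation":[0.01, 0.12, 6.35]},
{"grip":0,"dp":[0.0021, 0.0069, -0.0004],"rotation":[0.01, 0.12, 6.35]},
{"grip":0,"dp":[0.0028, 0.0066, -0.0004],"rotation":[0.01, 0.12, 6.35]},
{"grip":0,"dp":[0.0035, 0.0062, -0.0004],"rotation":[0.01, 0.12, 6.35]},
{"grip":0,"dp":[0.0042, 0.0058, -0.0004],"rotation":[0.01, 0.12, 6.35]},
{"grip":0,"dp":[0.0048, 0.0053, -0.0004],"rotation":[0.01, 0.12, 6.35]},
```

Request:
carry_out([
  {"grip": 0,"dp": [-0.005,0.005,-0.003],"rotation": [0,0.1,6.35]},
  {"grip": 0,"dp": [-0.0047,0.0055,-0.003],"rotation": [0,0.1,6.35]},
  {"grip": 0,"dp": [-0.004,0.006,0],"rotation": [0,0.1,6.35]},
  {"grip": 0,"dp": [-0.0033,0.0063,0],"rotation": [0,0.1,6.35]},
  {"grip": 0,"dp": [-0.0026,0.0067,0],"rotation": [0,0.1,6.35]},
  {"grip": 0,"dp": [-0.002,0.007,0],"rotation": [0,0.1,6.35]},
  {"grip": 0,"dp": [-0.001,0.007,0],"rotation": [0,0.1,6.35]},
  {"grip": 0,"dp": [0,0.007,0],"rotation": [0,0.1,6.35]},
])

```text
time_s: 6.95
tool_pos: [0.5356, 0.1337, 0.2085]
tool_rot: [-179.5, -0.5, 7.1]
force: [1.0, -0.9, 0.1]
grip_width: 0.086
```

Request:
carry_out([
  {"grip": 0,"dp": [0.0005,0.007,0],"rotation": [0,0.1,6.35]},
  {"grip": 0,"dp": [0.0013,0.007,0],"rotation": [0,0.1,6.35]},
  {"grip": 0,"dp": [0.002,0.007,0],"rotation": [0,0.1,6.35]},
  {"grip": 0,"dp": [0.003,0.0066,0],"rotation": [0,0.1,6.35]},
  {"grip": 0,"dp": [0.0035,0.006,0],"rotation": [0,0.1,6.35]},
  {"grip": 0,"dp": [0.004,0.006,0],"rotation": [0,0.1,6]},
  {"grip": 0,"dp": [0.005,0.005,0],"rotation": [0,0.1,3]},
])

```text
time_s: 7.53
tool_pos: [0.5458, 0.0813, 0.2143]
tool_rot: [-178.8, -0.8, -36.3]
force: [-0.3, 0.2, -0.4]
grip_width: 0.0871
```

Run:
```python
from h import *
P,R,o=now(); print(P,o['tool_rot'],o['grip_width'])
rows(P,R,[.541,.083,.130],down(-35),4,g=0)
p=env.camera_params('wrist'); im=env.read_camera('wrist')[:,:,::-1]; cv2.imwrite('pics/w3.png',im)
np.savez('w3.npz',**{k:np.array(v) for k,v in p.items()})
print(proj(p,[[.541,.083,.152],[.536,.011,.15]]))
```

```text
[0.54584947 0.08134229 0.21432905] [-178.83574497   -0.81757087  -36.32107839] 0.08713187139520298
--
{"grip":0,"dp":[-0.0015, 0.0008, 0.0211],"rotation":[-0.29, -0.21, -0.33]},
{"grip":0,"dp":[-0.0015, 0.0007, 0.0211],"rotation":[-0.29, -0.21, -0.33]},
{"grip":0,"dp":[-0.0014, 0.0006, 0.0211],"rotation":[-0.29, -0.21, -0.33]},
{"grip":0,"dp":[-0.0013, 0.0005, 0.0211],"rotation":[-0.29, -0.21, -0.33]},
[[274.3885508  230.35554457]
 [325.01942565 304.41835619]]
```

View pics/w3.png

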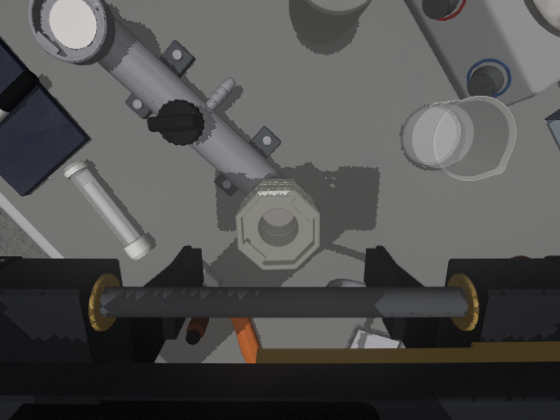

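Request:
carry_out([
  {"grip": 0,"dp": [-0.001,0,0.021],"rotation": [-0.3,-0.2,-0.3]},
  {"grip": 0,"dp": [-0.001,0,0.021],"rotation": [-0.3,-0.2,-0.3]},
  {"grip": 0,"dp": [-0.001,0,0.021],"rotation": [-0.3,-0.2,-0.3]},
  {"grip": 0,"dp": [-0.001,0,0.02],"rotation": [-0.3,-0.2,-0.3]},
  {"grip": 0,"dp": [0,0,0],"rotation": [0,0,0]},
])

```text
time_s: 8.0
tool_pos: [0.5472, 0.0822, 0.1346]
tool_rot: [-179.7, -0.4, -35.1]
force: [-1.1, 0.5, -0.7]
grip_width: 0.0868
```

Run:
```python
from h import *
P,R,o=now(); print(P,o['tool_rot'],o['grip_width'])
rows(P,R,[.543,.083,.130],down(-35),2,g=0)
```

```text
[0.5472203  0.0822302  0.13455169] [-179.69803358   -0.36150199  -35.10772983] 0.08679926295603534
--
{"grip":0,"dp":[-0.002, 0.0009, 0.0023],"rotation":[-0.15, -0.18, -0.05]},
{"grip":0,"dp":[-0.002, 0.0009, 0.0023],"rotation":[-0.15, -0.18, -0.05]},
```

Request:
carry_out([
  {"grip": 0,"dp": [-0.002,0.001,0.002],"rotation": [-0.2,-0.2,0]},
  {"grip": 0.3,"dp": [-0.002,0.001,0.002],"rotation": [-0.2,-0.2,0]},
  {"grip": 1,"dp": [0,0,0],"rotation": [0,0,0]},
  {"grip": 1,"dp": [0,0,0],"rotation": [0,0,0]},
  {"grip": 1,"dp": [0,0,0],"rotation": [0,0,0]},
  {"grip": 1,"dp": [0,0,0],"rotation": [0,0,0]},
  {"grip": 1,"dp": [0,0,0],"rotation": [0,0,0]},
], force=25)

```text
time_s: 8.58
tool_pos: [0.5452, 0.0841, 0.1364]
tool_rot: [-179.8, -0.2, -35.0]
force: [-0.2, 0.7, -1.0]
grip_width: 0.0601
```

Request:
carry_out([
  {"grip": 1,"dp": [0,0,0],"rotation": [0,0,-6]},
  {"grip": 1,"dp": [0,0,0],"rotation": [0,0,-6]},
  {"grip": 1,"dp": [0,0,0],"rotation": [0,0,-6]},
  {"grip": 1,"dp": [0,0,0],"rotation": [0,0,-6]},
  {"grip": 1,"dp": [0,0,0],"rotation": [0,0,-6]},
  {"grip": 1,"dp": [0,0,0],"rotation": [0,0,-6]},
])

```text
time_s: 9.08
tool_pos: [0.5447, 0.0832, 0.137]
tool_rot: [-180.0, -0.2, 2.5]
force: [0.7, 0.4, -1.0]
grip_width: 0.0596
```

Request:
carry_out([
  {"grip": 1,"dp": [0,0,0],"rotation": [0,0,-6]},
  {"grip": 1,"dp": [0,0,0],"rotation": [0,0,-6]},
  {"grip": 1,"dp": [0,0,0],"rotation": [0,0,-6]},
  {"grip": 1,"dp": [0,0,0],"rotation": [0,0,-6]},
  {"grip": 1,"dp": [0,0,0],"rotation": [0,0,-6]},
  {"grip": 1,"dp": [0,0,0],"rotation": [0,0,-5]},
])

```text
time_s: 9.58
tool_pos: [0.543, 0.0824, 0.1367]
tool_rot: [180.0, -0.0, 39.3]
force: [-0.3, -0.3, -0.7]
grip_width: 0.06
```

Run:
```python
from h import *
P,R,o=now(); print(P,o['tool_rot'],o['wrist_torque'],o['force'],o['grip_width'])
im=env.read_camera('wrist')[:,:,::-1]; cv2.imwrite('pics/w4.png',im)
s=env.read_camera('scene')[:,:,::-1]; s=s[160:260,150:300]
s=cv2.resize(s,(600,400),interpolation=cv2.INTER_CUBIC); o=np.zeros((600,600,3),np.uint8); o[:400]=s; o[400:,:]=cv2.resize(im[130:290,140:420],(600,343))[:200]
cv2.imwrite('pics/c3.png',np.clip(o*1.4,0,255).astype(np.uint8))
```

```text
[0.54302105 0.08235225 0.13668824] [ 1.79974662e+02 -3.36609211e-02  3.93192891e+01] [-0.01265915  0.17564932 -0.01725892] [-0.33399948 -0.26004621 -0.73974541] 0.06003874232444316
```

View pics/c3.png

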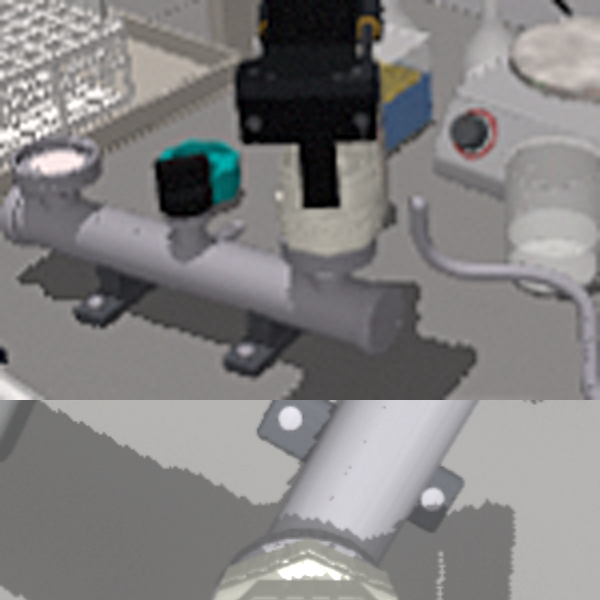

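Request:
carry_out([
  {"grip": 1,"dp": [0,0,-0.005],"rotation": [0,0,0]},
  {"grip": 1,"dp": [0,0,-0.01],"rotation": [0,0,0]},
  {"grip": 1,"dp": [0,0,-0.02],"rotation": [0,0,0]},
  {"grip": 1,"dp": [0,0,-0.02],"rotation": [0,0,0]},
  {"grip": 1,"dp": [0,0,-0.01],"rotation": [0,0,0]},
  {"grip": 1,"dp": [0,0,0],"rotation": [0,0,0]},
])

```text
time_s: 10.18
tool_pos: [0.5433, 0.0821, 0.2069]
tool_rot: [179.9, -0.1, 38.3]
force: [-0.1, 0.1, -0.9]
grip_width: 0.0596
```

Run:
```python
from h import *
P,R,o=now(); print(P,o['tool_rot'],o['force'],o['grip_width'],o['time_s'])
s=env.read_camera('scene')[:,:,::-1].copy(); cv2.imwrite('pics/s4.png',s)
t=env.read_camera('top')[:,:,::-1]
p=env.camera_params('top')
a=cv2.resize(s[150:260,150:320],(680,440),interpolation=cv2.INTER_CUBIC)
b=cv2.resize(t[200:280,260:430],(340,160),interpolation=cv2.INTER_CUBIC)
a[:160,340:]=b
cv2.imwrite('pics/c4.png',np.clip(a*1.4,0,255).astype(np.uint8))
```

```text
[0.54327827 0.08207945 0.20686634] [ 1.79938178e+02 -7.49782069e-02  3.83195677e+01] [-0.05490336  0.09139265 -0.88364779] 0.059648021685150855 10.1833
```

View pics/c4.png

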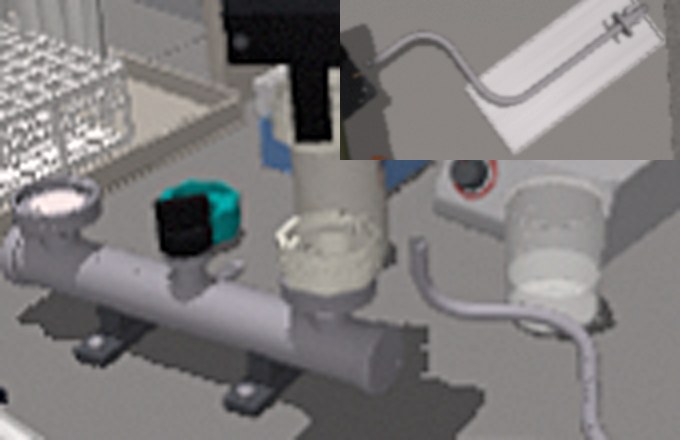

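Run:
```python
from h import *
p=env.camera_params('top');q=env.camera_params('scene')
print('tip2',two(p,(275.5,232),q,(254,209.5)), plane(p,(275.5,232),.15),plane(q,(254,209.5),.15))
t=cv2.imread('pics/top0.png'); s=cv2.imread('pics/s4.png')
c=t[200:280,268:428]; c=cv2.resize(c,None,fx=5,fy=5,interpolation=cv2.INTER_CUBIC)
d=s[190:320,240:430]; d=cv2.resize(d,None,fx=4.2,fy=4.2,interpolation=cv2.INTER_CUBIC)[:190]
# scene lower part stop region
e=cv2.resize(s[255:320,360:430],None,fx=3,fy=3,interpolation=cv2.INTER_CUBIC)
o=np.zeros((595,800,3),np.uint8);o[:400]=c;o[400:400+190,:min(798,d.shape[1])-210+0]=d[:,:588];o[400:595,590:800]=e
cv2.imwrite('pics/c5.png',np.clip(o*1.5,0,255).astype(np.uint8))
```

```text
tip2 (array([0.53713223, 0.00278722, 0.15100726]), np.float64(0.000582813860149758)) [[0.53742577 0.00257661 0.15      ]] [[0.53822707 0.00410285 0.15      ]]
```

View pics/c5.png

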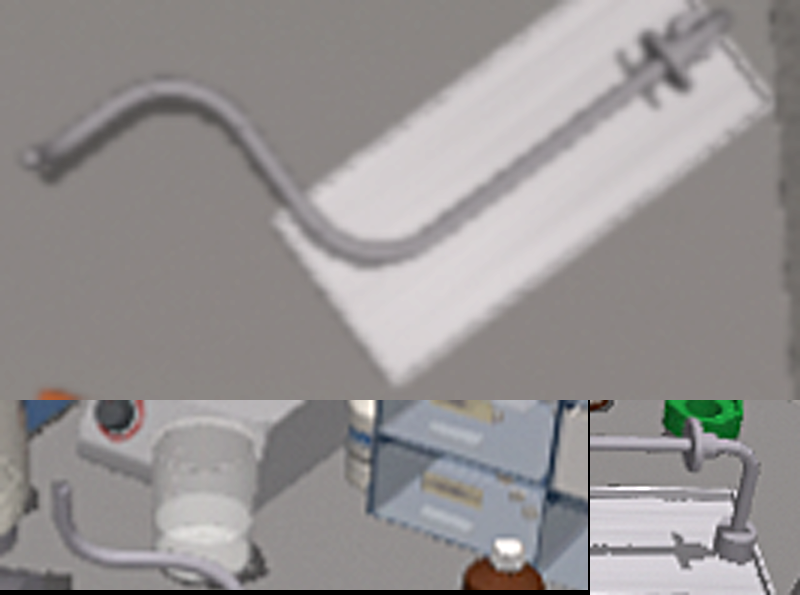

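```bash
cat > rail.py <<'E'
from h import *
p=env.camera_params('top')
from scipy.optimize import least_squares
px=lambda a:np.array(a)/5+[268,200]
off=np.array([.0025,.003])
L=plane(p,px([(430,242),(515,180),(600,120)]),.1)[:,:2]+off
M=plane(p,px([(240,130),(270,170),(300,208)]),.1)[:,:2]+off
T=plane(p,px([(32,157)]),.15)[:,:2]+off
S=plane(p,px([(667,62)]),.1)[:,:2]+off
def fr(v,X): c,s=np.cos(v[2]),np.sin(v[2]); return (X-v[:2])@np.array([[c,-s],[s,c]])
f=lambda v:np.r_[fr(v,L)[:,1],fr(v,M)[:,0]+.105,(fr(v,T)-[-.205,.15]).ravel(),(fr(v,S)-[.092,0]).ravel()]
r=least_squares(f,[.533,-.243,-.95]); V=r.x
def W(x,y,z=.1): c,s=np.cos(V[2]),np.sin(V[2]); return np.array([V[0]+c*x-s*y,V[1]+s*x+c*y,z])
if __name__=='__main__':
    print(V[:2],np.degrees(V[2]),(f(V)*1e3).round(1)); print('tip',W(-.205,.15),T,'c1',W(-.105,.15),'c2',W(-.105,0),'stop',W(.09,0))
E
python3 rail.py
```

```text
[ 0.5336938  -0.24521602] -55.24079488933639 [-0.2 -0.5 -1.8 -1.5 -1.3 -0.5  1.2  0.9  2.1  1.6]
tip [0.54005071 0.00872214 0.1       ] [[0.5414711  0.00826875]] c1 [ 0.59706358 -0.0734334   0.1       ] c2 [ 0.47383028 -0.15895271  0.1       ] stop [ 0.58500539 -0.319156    0.1       ]
```

Run:
```python
from h import *
P,R,o=now(); rows(P,R,[.540,.0085,.205],down(34.8),4,g=1)
```

```text
--
{"grip":1,"dp":[-0.0118, 0.014, -0.0001],"rotation":[-0.0, 0.02, 0.89]},
{"grip":1,"dp":[-0.0116, 0.0142, -0.0001],"rotation":[-0.0, 0.02, 0.89]},
{"grip":1,"dp":[-0.0114, 0.0144, -0.0001],"rotation":[-0.0, 0.02, 0.89]},
{"grip":1,"dp":[-0.0112, 0.0146, -0.0001],"rotation":[-0.0, 0.02, 0.89]},
```

Request:
carry_out([
  {"grip": 1,"dp": [-0.012,0.014,0],"rotation": [0,0,0.9]},
  {"grip": 1,"dp": [-0.0116,0.014,0],"rotation": [0,0,0.9]},
  {"grip": 1,"dp": [-0.0114,0.0144,0],"rotation": [0,0,0.9]},
  {"grip": 1,"dp": [-0.011,0.0145,0],"rotation": [0,0,0.9]},
  {"grip": 1,"dp": [0,0,0],"rotation": [0,0,0]},
  {"grip": 1,"dp": [0,0,0],"rotation": [0,0,0]},
])

```text
time_s: 10.78
tool_pos: [0.5362, -0.0007, 0.1996]
tool_rot: [-179.8, 0.5, 34.2]
force: [-0.4, 1.4, -0.8]
grip_width: 0.06
```

Run:
```python
from h import *
P,R,o=now(); print(P,o['tool_rot'],o['grip_width'],o['force']); rows(P,R,[.540,.0085,.18],down(34.8),1,g=1)
im=env.read_camera('wrist')[:,:,::-1]; s=env.read_camera('scene')[:,:,::-1]
a=np.hstack([cv2.resize(im[150:420,100:460],(400,300)),cv2.resize(s[150:260,190:320],(355,300),interpolation=cv2.INTER_CUBIC)])
cv2.imwrite('pics/c6.png',np.clip(a*1.4,0,255).astype(np.uint8))
```

```text
[ 0.5361694  -0.00071998  0.1996027 ] [-179.8457108     0.53774809   34.16216964] 0.059986512343879986 [-0.42392527  1.37997    -0.83802451]
--
{"grip":1,"dp":[0.0085, -0.0054, 0.0195],"rotation":[-0.16, 0.54, -0.64]},
```

View pics/c6.png

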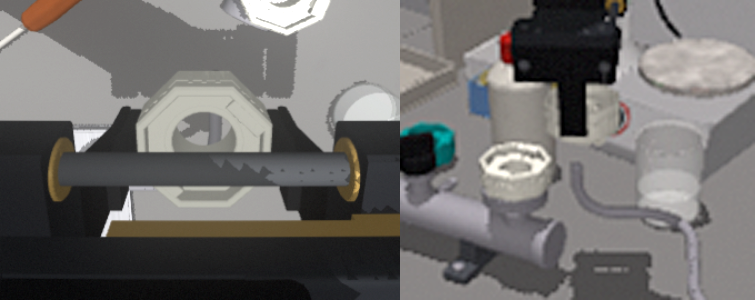

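Request:
carry_out([
  {"grip": 1,"dp": [0.004,-0.003,0],"rotation": [0,0.2,-0.3]},
  {"grip": 1,"dp": [0.004,-0.0025,0],"rotation": [0,0.2,-0.3]},
  {"grip": 1,"dp": [0,0,0],"rotation": [0,0,0]},
  {"grip": 1,"dp": [0,0,0],"rotation": [0,0,0]},
])

```text
time_s: 11.22
tool_pos: [0.5403, 0.0127, 0.1995]
tool_rot: [-179.8, 0.1, 35.1]
force: [-0.1, -0.6, -1.5]
grip_width: 0.0599
```

Run:
```python
from h import *
P,R,o=now(); print(P,o['tool_rot'],o['grip_width'],o['force']); rows(P,R,[.540,.0085,.14],down(34.8),4,g=1)
p=env.camera_params('wrist'); im=env.read_camera('wrist'); 
print(proj(p,[[.540,.0085,.15],[.540,.0085,.13]]), proj(p,P+[0,0,.032]), proj(p,P-[0,0,.019]))
```

```text
[0.54034026 0.01271161 0.19953634] [-1.79800499e+02  5.04656573e-02  3.51210549e+01] 0.05994936138871393 [-0.05960994 -0.5646652  -1.52070579]
--
{"grip":1,"dp":[-0.0007, 0.0009, 0.0149],"rotation":[-0.05, 0.01, 0.08]},
{"grip":1,"dp":[-0.0007, 0.0009, 0.0149],"rotation":[-0.05, 0.01, 0.08]},
{"grip":1,"dp":[-0.0007, 0.0008, 0.0149],"rotation":[-0.05, 0.01, 0.08]},
{"grip":1,"dp":[-0.0007, 0.0008, 0.0149],"rotation":[-0.05, 0.01, 0.08]},
[[279.65749118 237.1947231 ]
 [279.96801499 227.60658567]] [[283.67454121 295.75697058]] [[283.65533148 250.36104473]]
```

Request:
carry_out([
  {"grip": 1,"dp": [-0.001,0.001,0.01],"rotation": [0,0,0]},
  {"grip": 1,"dp": [-0.001,0.001,0.01],"rotation": [0,0,0]},
  {"grip": 1,"dp": [-0.0005,0.001,0.01],"rotation": [0,0,0]},
  {"grip": 1,"dp": [0,0.0005,0.01],"rotation": [0,0,0]},
])

```text
time_s: 11.6
tool_pos: [0.5416, 0.0097, 0.1581]
tool_rot: [-179.9, -0.2, 35.3]
force: [-0.5, 0.2, -1.1]
grip_width: 0.0599
```

Request:
carry_out([
  {"grip": 1,"dp": [0,0,0.008],"rotation": [0,0,0]},
  {"grip": 1,"dp": [0,0,0.007],"rotation": [0,0,0]},
  {"grip": 1,"dp": [0,0,0.005],"rotation": [0,0,0]},
])

```text
time_s: 11.85
tool_pos: [0.5396, 0.009, 0.1328]
tool_rot: [-179.8, 0.1, 35.2]
force: [1.3, 0.2, -0.9]
grip_width: 0.0596
```

Run:
```python
from h import *
from rail import W,V
P,R,o=now(); 
yaw=np.degrees(V[2])+90
off=P-W(-.205,.15,.13); print('off',off,'yaw',yaw)
def pose(th):
    t=np.radians(th); return W(-.205+.03*(1-np.cos(t)),.15,.13-.03*np.sin(t))+np.array([0,0,0]), down(yaw)*Ro.from_euler('x',-th,degrees=True)
for th in (7,14,21,28,35): P2,R2=pose(th); P,R=rows(P,R,P2,R2,1,g=1)
```

```text
off [-0.00044591  0.00026227  0.00284155] yaw 34.75920511066361
need 2
--
{"grip":1,"dp":[0.0002, 0.0007, 0.0065],"rotation":[-7.22, 0.06, 0.46]},
need 2
--
{"grip":1,"dp":[-0.0, 0.0002, 0.0037],"rotation":[-7.0, 0.0, -0.0]},
need 2
--
{"grip":1,"dp":[-0.0, 0.0002, 0.0037],"rotation":[-7.0, -0.0, -0.0]},
need 2
--
{"grip":1,"dp":[-0.0, 0.0002, 0.0037],"rotation":[-7.0, -0.0, 0.0]},
--
{"grip":1,"dp":[0.0, 0.0002, 0.0037],"rotation":[-7.0, 0.0, 0.0]},
```

Request:
carry_out([
  {"grip": 1,"dp": [0,0.0005,0.004],"rotation": [-5,0,0]},
  {"grip": 1,"dp": [0,0,0.004],"rotation": [-6,0,0]},
  {"grip": 1,"dp": [0,0,0.0035],"rotation": [-6,0,0]},
  {"grip": 1,"dp": [0,0,0.0035],"rotation": [-6,0,0]},
  {"grip": 1,"dp": [0,0,0.003],"rotation": [-6,0,0]},
  {"grip": 1,"dp": [0,0,0.003],"rotation": [-5,0,0]},
])

```text
time_s: 12.35
tool_pos: [0.5472, -0.0009, 0.1129]
tool_rot: [144.8, -0.6, 34.6]
force: [-0.8, 0.5, -1.5]
grip_width: 0.0598
```

Run:
```python
from h import *
from rail import W,V
P,R,o=now(); print(P,o['tool_rot'],R.as_matrix()[:,2],o['force'],o['qpos'].round(0),o['grip_width'],fr(V,P[None,:2]))
```

```text
Traceback (most recent call last):
NameError: name 'fr' is not defined
```

Request:
carry_out([
  {"grip": 0.2,"dp": [0,0,0],"rotation": [0,0,0]},
  {"grip": 0.1,"dp": [0,0,0],"rotation": [0,0,0]},
  {"grip": 0,"dp": [0,0,0],"rotation": [0,0,0]},
  {"grip": 0,"dp": [0,0,-0.015],"rotation": [0,0,0]},
  {"grip": 0,"dp": [0,0,-0.02],"rotation": [0,0,0]},
  {"grip": 0,"dp": [0,0,-0.02],"rotation": [5,0,0]},
  {"grip": 0,"dp": [0,0.005,-0.015],"rotation": [6,0,0]},
  {"grip": 0,"dp": [0,0.005,-0.005],"rotation": [6,0,0]},
])

```text
time_s: 13.02
tool_pos: [0.5246, 0.0311, 0.1791]
tool_rot: [163.3, -0.2, 35.4]
force: [0.6, -1.3, -0.8]
grip_width: 0.0868
```

Request:
carry_out([
  {"grip": 0,"dp": [0,0.01,0],"rotation": [6,0,0]},
  {"grip": 0,"dp": [0,0.01,0],"rotation": [6,0,0]},
  {"grip": 0,"dp": [0,0.01,0],"rotation": [5,0,0]},
  {"grip": 0,"dp": [0,0,0],"rotation": [0,0,0]},
])

```text
time_s: 13.35
tool_pos: [0.5533, -0.0012, 0.1994]
tool_rot: [-179.0, -2.2, 35.0]
force: [-0.4, -2.1, -0.5]
grip_width: 0.0872
```

```bash
sed -i 's/^from h import \*/from h import */' rail.py
python3 - <<'E'
from rail import *
P,R,o=now(); print(P,o['tool_rot'],o['force'],fr(V,P[None,:2]))
im=env.read_camera('wrist')[:,:,::-1]; s=env.read_camera('scene')[:,:,::-1]; t=env.read_camera('top')[:,:,::-1]
cv2.imwrite('pics/w7.png',im);cv2.imwrite('pics/s7.png',s);cv2.imwrite('pics/t7.png',t)
wp=env.camera_params('wrist'); np.savez('w7.npz',**{k:np.array(v) for k,v in wp.items()})
a=np.hstack([cv2.resize(im[60:420,100:460],(400,400)),cv2.resize(s[160:260,220:320],(400,400),interpolation=cv2.INTER_CUBIC)])
cv2.imwrite('pics/c7.png',np.clip(a*1.4,0,255).astype(np.uint8))
E
```

```text
[ 0.5533168  -0.00122122  0.19944755] [-179.01426941   -2.22371384   34.95220763] [-0.40740779 -2.08307455 -0.46711707] [[-0.1892676   0.15522983]]
```

View pics/c7.png

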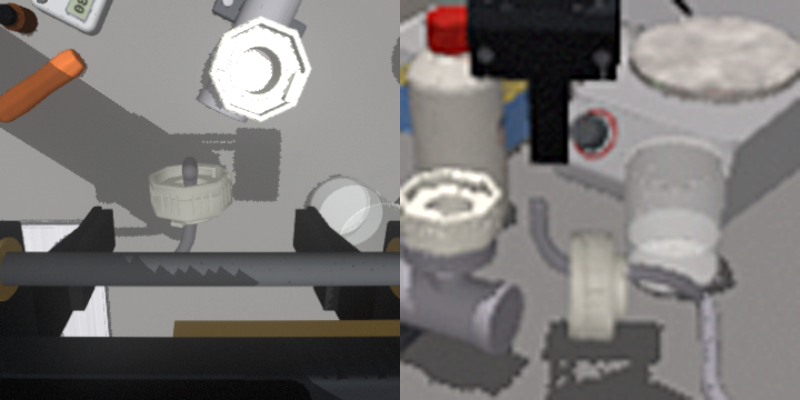

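Run:
```python
from rail import *
q=env.camera_params('scene'); w=dict(np.load('w7.npz'))
s=(220+(593-400)/4,160+285/4); c=(100+190*.9,60+193*.9)
X,e=two(q,s,w,c); print(X,e,fr(V,X[None,:2]))
X=plane(q,s,.09); print(X,fr(V,X[:,:2])); X=plane(w,c,.09); print(X,fr(V,X[:,:2]))
P,R,o=now(); yaw=np.degrees(V[2])+90
rows(P,R,W(-.17,.15,.16),down(yaw),3)
```

```text
[ 0.55881942 -0.01792093  0.0860448 ] 0.0055262184275861655 [[-0.17241066  0.15022956]]
[[ 0.55717995 -0.02245617  0.09      ]] [[-0.16961942  0.14629698]]
[[ 0.55583063 -0.01488801  0.09      ]] [[-0.17660636  0.14950326]]
--
{"grip":0,"dp":[-0.0026, 0.0091, 0.0123],"rotation":[-0.35, -0.67, 0.23]},
{"grip":0,"dp":[-0.0025, 0.009, 0.0123],"rotation":[-0.35, -0.67, 0.23]},
{"grip":0,"dp":[-0.0023, 0.009, 0.0124],"rotation":[-0.35, -0.67, 0.23]},
```

Request:
carry_out([
  {"grip": 0,"dp": [-0.0025,0.009,0.0123],"rotation": [-0.3,-0.7,0.2]},
  {"grip": 0,"dp": [-0.0025,0.009,0.0123],"rotation": [-0.3,-0.7,0.2]},
  {"grip": 0,"dp": [-0.001,0.006,0.0123],"rotation": [-0.3,-0.7,0.2]},
  {"grip": 0,"dp": [0,0,0],"rotation": [0,0,0]},
])

```text
time_s: 13.83
tool_pos: [0.5584, -0.0135, 0.1562]
tool_rot: [-179.9, 0.2, 35.3]
force: [-0.8, 0.9, -0.5]
grip_width: 0.0867
```

Run:
```python
from rail import *
P,R,o=now(); print(P,o['tool_rot'],o['force'],fr(V,P[None,:2]));yaw=np.degrees(V[2])+90
rows(P,R,W(-.166,.15,.083),down(yaw),4)
```

```text
[ 0.55840981 -0.01352071  0.15619097] [-179.85974612    0.21604935   35.3344287 ] [-0.84926095  0.87711193 -0.50094356] [[-0.17625921  0.15240173]]
--
{"grip":0,"dp":[-0.0006, 0.0026, 0.0183],"rotation":[-0.03, 0.05, 0.14]},
{"grip":0,"dp":[-0.0006, 0.0026, 0.0183],"rotation":[-0.03, 0.05, 0.14]},
{"grip":0,"dp":[-0.0006, 0.0026, 0.0183],"rotation":[-0.03, 0.05, 0.14]},
{"grip":0,"dp":[-0.0006, 0.0026, 0.0183],"rotation":[-0.03, 0.05, 0.14]},
```

Request:
carry_out([
  {"grip": 0,"dp": [-0.0006,0.005,0.012],"rotation": [0,0,0]},
  {"grip": 0,"dp": [-0.0006,0.005,0.018],"rotation": [0,0,0]},
  {"grip": 0,"dp": [-0.0006,0.002,0.018],"rotation": [0,0,0]},
  {"grip": 0,"dp": [-0.0006,0,0.017],"rotation": [0,0,0]},
  {"grip": 0.2,"dp": [0,0,0.005],"rotation": [0,0,0]},
  {"grip": 0.2,"dp": [0,0,0],"rotation": [0,0,0]},
], force=12)

```text
time_s: 14.33
tool_pos: [0.5612, -0.0228, 0.0769]
tool_rot: [-179.7, 0.5, 35.7]
force: [-0.1, -0.4, -0.1]
grip_width: 0.0799
```

Request:
carry_out([
  {"grip": 1,"dp": [0,0,0],"rotation": [0,0,0]},
  {"grip": 1,"dp": [0,0,0],"rotation": [0,0,0]},
  {"grip": 1,"dp": [0,0,0],"rotation": [0,0,0]},
  {"grip": 1,"dp": [0,0,0],"rotation": [0,0,0]},
])

```text
time_s: 14.67
tool_pos: [0.5617, -0.0222, 0.0779]
tool_rot: [-179.7, 0.5, 35.8]
force: [-0.2, -0.1, -0.8]
grip_width: 0.0637
```

```bash
cat >> rail.py <<'E'
import sys
def path(s):
    """ring-centre path by arc length from x=-.15,y=.15 (start of bend 1): rail x,y, heading"""
    a=.045*np.pi/2
    if s<0: return -.15+s,.15,0
    if s<a: t=s/.045; return -.15+.045*np.sin(t),.105+.045*np.cos(t),-t
    s-=a
    if s<.06: return -.105,.105-s,-np.pi/2
    s-=.06
    if s<a: t=s/.045; return -.06-.045*np.cos(t),.045-.045*np.sin(t),-np.pi/2+t
    s-=a; return -.06+s,0,0
def rp(z=None):
    P,R,o=now(); x,y=fr(V,P[None,:2])[0]; print('rail xy',x.round(4),y.round(4),'z',P[2].round(4),'rot',o['tool_rot'].round(1),'rel yaw',round(o['tool_rot'][2]-np.degrees(V[2])-90,1),'F',o['force'].round(1),'w',o['grip_width'].round(4),'t',o['time_s']); return P,R
def follow(s0,s1,n,z,g=1):
    P,R=rp(); yaw=np.degrees(V[2])+90
    for s in np.linspace(s0,s1,n+1)[1:]:
        x,y,h=path(s); P,R=rows(P,R,W(x,y,z),down(yaw+np.degrees(h)),1,g)
E
python3 - <<'E'
from rail import *
follow(-.016,.10,10,.083)
E
```

```text
Traceback (most recent call last):
  File "rail.py", line 30, in follow
    P,R=rp(); yaw=np.degrees(V[2])+90
        ~~^^
  File "rail.py", line 28, in rp
    P,R,o=now(); x,y=fr(V,P[None,:2])[0]; print('rail xy',x.round(4),y.round(4),'z',P[2].round(4),'rot',o['tool_rot'].round(1),'rel yaw',round(o['tool_rot'][2]-np.degrees(V[2])-90,1),'F',o['force'].round(1),'w',o['grip_width'].round(4),'t',o['time_s']); return P,R
                                                                                                                                                                                                                   ^^^^^^^^^^^^^^^^^^^^^
AttributeError: 'float' object has no attribute 'round'
```

Request:
carry_out([
  {"grip": 1,"dp": [0,0,-0.001],"rotation": [0,0,0]},
  {"grip": 1,"dp": [0,0,0],"rotation": [0,0,0]},
  {"grip": 1,"dp": [0,0,0],"rotation": [0,0,0]},
])

```text
time_s: 14.92
tool_pos: [0.5628, -0.022, 0.0807]
tool_rot: [-179.8, 0.3, 35.8]
force: [-0.6, 0.5, -1.3]
grip_width: 0.0634
```

```bash
sed -i "s/o\['grip_width'\].round(4)/round(float(o['grip_width']),4)/" rail.py
python3 - <<'E'
from rail import *
follow(-.016,.10,10,.083)
E
```

```text
rail xy -0.1668 0.1512 z 0.0807 rot [-179.8    0.3   35.8] rel yaw 1.1 F [-0.6  0.5 -1.3] w 0.0634 t 14.9167
--
{"grip":1,"dp":[-0.0014, 0.0124, -0.0024],"rotation":[-0.19, 0.32, 1.06]},
need 2
--
{"grip":1,"dp":[-0.0006, 0.0116, 0.0],"rotation":[0.0, -0.0, 9.17]},
need 3
--
{"grip":1,"dp":[-0.0015, 0.0115, 0.0],"rotation":[-0.0, -0.0, 14.77]},
need 3
--
{"grip":1,"dp":[-0.0015, 0.0115, 0.0],"rotation":[0.0, -0.0, 14.77]},
need 3
--
{"grip":1,"dp":[-0.0015, 0.0115, 0.0],"rotation":[0.0, -0.0, 14.77]},
need 3
--
{"grip":1,"dp":[-0.0015, 0.0115, 0.0],"rotation":[0.0, -0.0, 14.77]},
need 3
--
{"grip":1,"dp":[-0.0015, 0.0115, 0.0],"rotation":[0.0, -0.0, 14.77]},
--
{"grip":1,"dp":[-0.0011, 0.0115, 0.0],"rotation":[0.0, -0.0, 6.98]},
--
{"grip":1,"dp":[-0.0, 0.0116, 0.0],"rotation":[0.0, 0.0, 0.0]},
--
{"grip":1,"dp":[0.0, 0.0116, 0.0],"rotation":[0.0, 0.0, 0.0]},
```

Request:
carry_out([
  {"grip": 1,"dp": [-0.0005,0.003,-0.001],"rotation": [0,0,0.5]},
  {"grip": 1,"dp": [-0.0005,0.005,-0.0005],"rotation": [0,0,0.5]},
  {"grip": 1,"dp": [0,0.005,0],"rotation": [0,0,0]},
  {"grip": 1,"dp": [0,0.005,0],"rotation": [0,0,4]},
  {"grip": 1,"dp": [-0.0003,0.005,0],"rotation": [0,0,6.4]},
  {"grip": 1,"dp": [-0.0003,0.005,0],"rotation": [0,0,6.4]},
  {"grip": 1,"dp": [-0.0003,0.005,0],"rotation": [0,0,6.4]},
], force=20)

```text
time_s: 15.5
tool_pos: [0.5799, -0.0538, 0.0832]
tool_rot: [-180.0, 0.3, 10.7]
force: [0.6, 0.3, -0.1]
grip_width: 0.0631
```

```bash
cat >> rail.py <<'E'
def err():
    P,R=rp(); x,y=fr(V,P[None,:2])[0]; ss=np.linspace(-.05,.4,2000); A=np.array([path(s) for s in ss])
    i=np.argmin(np.hypot(A[:,0]-x,A[:,1]-y)); yaw=now()[2]['tool_rot'][2]
    px,py,h=A[i]; lat=(y-py)*np.cos(h)-(x-px)*np.sin(h)
    print('s',ss[i].round(4),'left err(+tool x)',lat.round(4),'want yaw',np.round(np.degrees(V[2]+h)+90,1))
E
python3 -c "
from rail import *
err()"
```

```text
rail xy -0.1309 0.1471 z 0.0832 rot [-180.     0.3   10.7] rel yaw -24.1 F [ 0.6  0.3 -0.1] w 0.0631 t 15.5
s 0.0191 left err(+tool x) 0.0013 want yaw 10.4
```

Request:
carry_out([
  {"grip": 1,"dp": [-0.0005,0.005,0],"rotation": [0,0,6.4]},
  {"grip": 1,"dp": [-0.0005,0.005,0],"rotation": [0,0,6.4]},
  {"grip": 1,"dp": [-0.0005,0.005,0],"rotation": [0,0,6.4]},
  {"grip": 1,"dp": [-0.0003,0.005,0],"rotation": [0,0,6.4]},
  {"grip": 1,"dp": [-0.0003,0.005,0],"rotation": [0,0,6.4]},
  {"grip": 1,"dp": [-0.0003,0.005,0],"rotation": [0,0,6.4]},
  {"grip": 1,"dp": [-0.0003,0.005,0],"rotation": [0,0,6.4]},
])

```text
time_s: 16.08
tool_pos: [0.574, -0.094, 0.0833]
tool_rot: [179.7, 0.0, -36.7]
force: [-0.6, -0.1, -0.7]
grip_width: 0.0634
```

```bash
python3 -c "
from rail import *
err()"
```

```text
rail xy -0.1013 0.1193 z 0.0833 rot [179.7   0.  -36.7] rel yaw -71.5 F [-0.6 -0.1 -0.7] w 0.0634 t 16.0833
s 0.0578 left err(+tool x) 0.0057 want yaw -38.9
```

Request:
carry_out([
  {"grip": 1,"dp": [-0.002,0.005,0],"rotation": [0,0,6]},
  {"grip": 1,"dp": [-0.002,0.005,0],"rotation": [0,0,5]},
  {"grip": 1,"dp": [-0.001,0.006,0],"rotation": [0,0,3]},
  {"grip": 1,"dp": [0,0.009,0],"rotation": [0,0,0]},
  {"grip": 1,"dp": [0,0.009,0],"rotation": [0,0,0]},
  {"grip": 1,"dp": [0,0.009,0],"rotation": [0,0,0]},
  {"grip": 1,"dp": [0,0.009,0],"rotation": [0,0,0]},
])

```text
time_s: 16.67
tool_pos: [0.5302, -0.1307, 0.0837]
tool_rot: [179.6, -0.3, -51.6]
force: [0.1, 0.4, -0.8]
grip_width: 0.0631
```

```bash
python3 -c "
from rail import *
err()"
```

```text
rail xy -0.0961 0.0624 z 0.0837 rot [179.6  -0.3 -51.6] rel yaw -86.3 F [ 0.1  0.4 -0.8] w 0.0631 t 16.6667
s 0.1132 left err(+tool x) 0.0089 want yaw -55.2
```

Request:
carry_out([
  {"grip": 1,"dp": [-0.003,0.005,0],"rotation": [0,0,2]},
  {"grip": 1,"dp": [-0.003,0.005,0],"rotation": [0,0,1.5]},
  {"grip": 1,"dp": [-0.002,0.005,0],"rotation": [0,0,0]},
  {"grip": 1,"dp": [0,0,0],"rotation": [0,0,0]},
])

```text
time_s: 17.0
tool_pos: [0.5088, -0.1378, 0.084]
tool_rot: [179.6, -0.3, -55.3]
force: [0.1, -0.6, -0.5]
grip_width: 0.0634
```

```bash
python3 -c "
from rail import *
err()"
```

```text
rail xy -0.1024 0.0408 z 0.084 rot [179.6  -0.3 -55.3] rel yaw -90.1 F [ 0.1 -0.6 -0.5] w 0.0634 t 17.0
s 0.135 left err(+tool x) 0.0024 want yaw -49.7
```

Request:
carry_out([
  {"grip": 1,"dp": [0,0.002,0],"rotation": [0,0,-6]},
  {"grip": 1,"dp": [0,0.005,0],"rotation": [0,0,-6.4]},
  {"grip": 1,"dp": [0.0003,0.005,0],"rotation": [0,0,-6.4]},
  {"grip": 1,"dp": [0.0003,0.005,0],"rotation": [0,0,-6.4]},
  {"grip": 1,"dp": [0.0003,0.005,0],"rotation": [0,0,-6.4]},
  {"grip": 1,"dp": [0.0003,0.005,0],"rotation": [0,0,-6.4]},
  {"grip": 1,"dp": [0.0003,0.005,0],"rotation": [0,0,-6.4]},
])

```text
time_s: 17.58
tool_pos: [0.4928, -0.1647, 0.085]
tool_rot: [179.7, -0.1, -8.3]
force: [0.2, 0.0, -1.3]
grip_width: 0.0632
```

```bash
python3 -c "
from rail import *
err()"
```

```text
rail xy -0.0894 0.0123 z 0.085 rot [ 1.797e+02 -1.000e-01 -8.300e+00] rel yaw -43.0 F [ 0.2  0.  -1.3] w 0.0632 t 17.5833
s 0.1684 left err(+tool x) 0.001 want yaw -7.3
```

Good tracking. Finish bend 2 and start the last run.

Request:
carry_out([
  {"grip": 1,"dp": [0,0.005,0],"rotation": [0,0,-6.4]},
  {"grip": 1,"dp": [0,0.005,0],"rotation": [0,0,-6.4]},
  {"grip": 1,"dp": [0.0003,0.005,0],"rotation": [0,0,-6.4]},
  {"grip": 1,"dp": [0.0003,0.005,0],"rotation": [0,0,-6.4]},
  {"grip": 1,"dp": [0.0003,0.005,0],"rotation": [0,0,-6.4]},
  {"grip": 1,"dp": [0,0.005,0],"rotation": [0,0,-6.4]},
  {"grip": 1,"dp": [0,0.006,0],"rotation": [0,0,-3]},
])

```text
time_s: 18.17
tool_pos: [0.5017, -0.2009, 0.0859]
tool_rot: [179.6, 0.0, 36.0]
force: [-0.1, -0.7, -0.6]
grip_width: 0.0633
```

```bash
python3 -c "
from rail import *
err()
P,R,o=now(); rows(P,R,W(.03,0,.083),down(np.degrees(V[2])+90),8,1)"
```

```text
rail xy -0.0547 -0.001 z 0.0859 rot [179.6   0.   36. ] rel yaw 1.2 F [-0.1 -0.7 -0.6] w 0.0633 t 18.1667
s 0.2066 left err(+tool x) -0.001 want yaw 34.8
--
{"grip":1,"dp":[-0.0001, 0.0106, 0.0004],"rotation":[0.04, 0.0, 0.15]},
{"grip":1,"dp":[-0.0001, 0.0106, 0.0004],"rotation":[0.04, 0.0, 0.15]},
{"grip":1,"dp":[-0.0, 0.0106, 0.0004],"rotation":[0.04, 0.0, 0.15]},
{"grip":1,"dp":[-0.0, 0.0106, 0.0004],"rotation":[0.04, 0.0, 0.15]},
{"grip":1,"dp":[0.0, 0.0106, 0.0004],"rotation":[0.04, 0.0, 0.15]},
{"grip":1,"dp":[0.0, 0.0106, 0.0004],"rotation":[0.04, 0.0, 0.15]},
{"grip":1,"dp":[0.0001, 0.0106, 0.0004],"rotation":[0.04, 0.0, 0.15]},
{"grip":1,"dp":[0.0001, 0.0106, 0.0004],"rotation":[0.04, 0.0, 0.15]},
```

Request:
carry_out([
  {"grip": 1,"dp": [0,0.01,0],"rotation": [0,0,0.3]},
  {"grip": 1,"dp": [0,0.0106,0],"rotation": [0,0,0.3]},
  {"grip": 1,"dp": [0,0.0106,0],"rotation": [0,0,0.3]},
  {"grip": 1,"dp": [0,0.0106,0.0005],"rotation": [0,0,0.2]},
  {"grip": 1,"dp": [0,0.0106,0.0005],"rotation": [0,0,0.1]},
  {"grip": 1,"dp": [0,0.0106,0.0005],"rotation": [0,0,0.1]},
  {"grip": 1,"dp": [0,0.0106,0.0005],"rotation": [0,0,0]},
  {"grip": 1,"dp": [0,0.008,0.0005],"rotation": [0,0,0]},
])

```text
time_s: 18.83
tool_pos: [0.5541, -0.2747, 0.0837]
tool_rot: [179.5, -0.0, 34.4]
force: [-0.6, 0.2, -0.9]
grip_width: 0.0629
```

Request:
carry_out([
  {"grip": 1,"dp": [0,0.005,0],"rotation": [0,0,0]},
  {"grip": 1,"dp": [0,0.005,0],"rotation": [0,0,0]},
  {"grip": 1,"dp": [0,0.004,0],"rotation": [0,0,0]},
])

```text
time_s: 19.08
tool_pos: [0.563, -0.2891, 0.0829]
tool_rot: [179.5, 0.1, 34.3]
force: [-0.6, 0.6, -1.4]
grip_width: 0.0632
```

```bash
python3 -c "
from rail import *
err()"
```

```text
rail xy 0.0528 -0.0009 z 0.0829 rot [1.795e+02 1.000e-01 3.430e+01] rel yaw -0.4 F [-0.6  0.6 -1.4] w 0.0632 t 19.0833
s 0.3142 left err(+tool x) -0.0009 want yaw 34.8
```

Request:
carry_out([
  {"grip": 1,"dp": [0,0.004,0],"rotation": [0,0,0]},
  {"grip": 1,"dp": [0,0.004,0],"rotation": [0,0,0]},
  {"grip": 1,"dp": [0,0.003,0],"rotation": [0,0,0]},
  {"grip": 1,"dp": [0,0.003,0],"rotation": [0,0,0]},
])

```text
time_s: 19.42
tool_pos: [0.5716, -0.3012, 0.0829]
tool_rot: [179.6, 0.1, 34.4]
force: [-0.2, 0.1, -0.5]
grip_width: 0.0634
```

Request:
carry_out([
  {"grip": 1,"dp": [0,0.003,0],"rotation": [0,0,0]},
  {"grip": 1,"dp": [0,0.003,0],"rotation": [0,0,0]},
])

```text
time_s: 19.58
tool_pos: [0.5754, -0.3062, 0.083]
tool_rot: [179.6, 0.0, 34.4]
force: [0.0, -0.4, -1.6]
grip_width: 0.0632
```

```bash
python3 -c "
from rail import *
err()
t=env.read_camera('top')[:,:,::-1];cv2.imwrite('pics/t8.png',t)
s=env.read_camera('scene')[:,:,::-1];cv2.imwrite('pics/s8.png',s)"
```

```text
rail xy 0.0739 -0.0005 z 0.083 rot [179.6   0.   34.4] rel yaw -0.4 F [ 0.  -0.4 -1.6] w 0.0632 t 19.5833
s 0.3352 left err(+tool x) -0.0005 want yaw 34.8
```

Request:
carry_out([
  {"grip": 1,"dp": [0,0.003,0],"rotation": [0,0,0]},
  {"grip": 1,"dp": [0,0.003,0],"rotation": [0,0,0]},
])

```text
time_s: 19.85
tool_pos: [0.577, -0.3083, 0.0823]
tool_rot: [-179.9, 0.1, 34.4]
force: [-6.6, 7.2, 2.9]
grip_width: 0.063
```

Request:
carry_out([
  {"grip": 1,"dp": [0,0.003,0],"rotation": [0,0,0]},
  {"grip": 1,"dp": [0,0.003,0],"rotation": [0,0,0]},
])

```text
time_s: 20.02
tool_pos: [0.577, -0.308, 0.0812]
tool_rot: [-179.1, 0.2, 34.5]
force: [-5.4, 5.2, 2.5]
grip_width: 0.0634
```

```bash
python3 -c "
from rail import *
err()
s=env.read_camera('scene')[:,:,::-1];cv2.imwrite('pics/s8.png',s)
cv2.imwrite('pics/c8.png',np.clip(cv2.resize(s[220:320,320:440],None,fx=5,fy=5,interpolation=cv2.INTER_CUBIC)*1.3,0,255).astype(np.uint8))"
```

```text
rail xy 0.0763 -0.0002 z 0.0812 rot [-179.1    0.2   34.5] rel yaw -0.3 F [-5.4  5.2  2.5] w 0.0634 t 20.0167
s 0.3376 left err(+tool x) -0.0002 want yaw 34.8
```

View pics/c8.png

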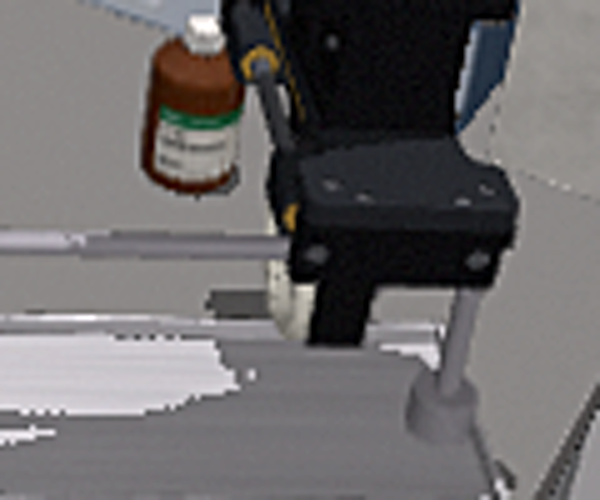

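Request:
carry_out([
  {"grip": 0.3,"dp": [0,0,0],"rotation": [0,0,0]},
  {"grip": 0.15,"dp": [0,0,0],"rotation": [0,0,0]},
  {"grip": 0.1,"dp": [0,0,0],"rotation": [0,0,0]},
  {"grip": 0.1,"dp": [0,0,-0.01],"rotation": [0,0,0]},
  {"grip": 0.1,"dp": [0,0,-0.02],"rotation": [0,0,0]},
  {"grip": 0,"dp": [0,0,-0.03],"rotation": [0,0,0]},
  {"grip": 0,"dp": [0,0,-0.03],"rotation": [0,0,0]},
  {"grip": 0,"dp": [0,0,-0.02],"rotation": [0,0,0]},
])

```text
time_s: 20.73
tool_pos: [0.5764, -0.3089, 0.1926]
tool_rot: [-178.8, 0.5, 34.4]
force: [0.6, 0.1, -0.4]
grip_width: 0.0854
```

```bash
python3 -c "
from rail import *
P,R=rp(); s=env.read_camera('scene')[:,:,::-1];cv2.imwrite('pics/s9.png',s)
# white ring blobs near stop in scene
m=((s.min(2)>95)&(s.max(2).astype(int)-s.min(2)<45)).astype(np.uint8)
q=env.camera_params('scene'); print('expected px',proj(q,W(.073,0,.09)), proj(q,W(.056,0,.09)),proj(q,W(.09,0,.09)))
n,l,st,c=cv2.connectedComponentsWithStats(m[230:300,370:420]); print(st,c)
rows(P,R,[.49,-.05,.22],down(0),8);rows([.49,-.05,.22],down(0),[.52,.05,.20],down(-35),6)
"
```

```text
rail xy 0.0767 -0.0012 z 0.1926 rot [-178.8    0.5   34.4] rel yaw -0.3 F [ 0.6  0.1 -0.4] w 0.0854 t 20.7333
expected px [[381.47578843 272.49062017]] [[373.27484023 272.33110649]] [[389.67122101 272.64673245]]
[[   0    0   50   70 1690]
 [   0    0   41   61 1250]
 [  34    0   16   70  511]
 [   0   54    5    4   16]
 [  17   61    4    2    6]
 [   0   62    1    7    7]
 [   3   63    2    2    4]
 [   7   62    9    3   16]] [[26.56153846 37.35384615]
 [14.404      31.196     ]
 [44.10958904 30.6223092 ]
 [ 1.5625     55.6875    ]
 [18.5        61.66666667]
 [ 0.         65.        ]
 [ 3.5        63.5       ]
 [10.375      63.0625    ]]
--
{"grip":0,"dp":[0.0094, -0.0329, -0.0028],"rotation":[-0.12, 0.1, 4.3]},
{"grip":0,"dp":[0.0069, -0.0335, -0.0029],"rotation":[-0.12, 0.1, 4.3]},
{"grip":0,"dp":[0.0044, -0.0339, -0.003],"rotation":[-0.12, 0.1, 4.3]},
{"grip":0,"dp":[0.0018, -0.0341, -0.003],"rotation":[-0.12, 0.1, 4.3]},
{"grip":0,"dp":[-0.0008, -0.0341, -0.0031],"rotation":[-0.12, 0.1, 4.3]},
{"grip":0,"dp":[-0.0033, -0.034, -0.0032],"rotation":[-0.12, 0.1, 4.3]},
{"grip":0,"dp":[-0.0058, -0.0336, -0.0033],"rotation":[-0.12, 0.1, 4.3]},
{"grip":0,"dp":[-0.0083, -0.0331, -0.0033],"rotation":[-0.12, 0.1, 4.3]},
--
{"grip":0,"dp":[0.005, -0.0167, 0.0033],"rotation":[0.0, -0.0, 5.83]},
{"grip":0,"dp":[0.0033, -0.0171, 0.0033],"rotation":[0.0, -0.0, 5.83]},
{"grip":0,"dp":[0.0015, -0.0173, 0.0033],"rotation":[0.0, -0.0, 5.83]},
{"grip":0,"dp":[-0.0002, -0.0174, 0.0033],"rotation":[0.0, -0.0, 5.83]},
{"grip":0,"dp":[-0.002, -0.0173, 0.0033],"rotation":[0.0, -0.0, 5.83]},
{"grip":0,"dp":[-0.0038, -0.017, 0.0033],"rotation":[0.0, -0.0, 5.83]},
```

Request:
carry_out([
  {"grip": 0,"dp": [0.0094,-0.033,-0.003],"rotation": [0,0,4.3]},
  {"grip": 0,"dp": [0.007,-0.0335,-0.003],"rotation": [0,0,4.3]},
  {"grip": 0,"dp": [0.0044,-0.034,-0.003],"rotation": [0,0,4.3]},
  {"grip": 0,"dp": [0.002,-0.034,-0.003],"rotation": [0,0,4.3]},
  {"grip": 0,"dp": [-0.001,-0.034,-0.003],"rotation": [0,0,4.3]},
  {"grip": 0,"dp": [-0.003,-0.034,-0.003],"rotation": [0,0,4.3]},
  {"grip": 0,"dp": [-0.006,-0.0335,-0.002],"rotation": [0,0,4.3]},
  {"grip": 0,"dp": [-0.008,-0.033,-0.002],"rotation": [0,0,4.3]},
])

```text
time_s: 21.45
tool_pos: [0.4971, -0.0564, 0.2305]
tool_rot: [179.8, -0.4, -2.8]
force: [0.9, 0.2, 0.4]
grip_width: 0.0867
```

Request:
carry_out([
  {"grip": 0,"dp": [0.005,-0.015,0.003],"rotation": [0,0,5.8]},
  {"grip": 0,"dp": [0.003,-0.015,0.003],"rotation": [0,0,5.8]},
  {"grip": 0,"dp": [0.0015,-0.015,0.003],"rotation": [0,0,5.8]},
  {"grip": 0,"dp": [0,-0.015,0.003],"rotation": [0,0,5.8]},
  {"grip": 0,"dp": [-0.002,-0.015,0.003],"rotation": [0,0,5.8]},
  {"grip": 0,"dp": [-0.003,-0.015,0.003],"rotation": [0,0,4]},
  {"grip": 0,"dp": [0,0,0],"rotation": [0,0,0]},
])

```text
time_s: 22.03
tool_pos: [0.5317, 0.0419, 0.2216]
tool_rot: [-178.9, -0.9, -37.0]
force: [-0.0, 0.3, -1.0]
grip_width: 0.0871
```

```bash
python3 -c "
from rail import *
P,R=rp(); print(P)
p=env.camera_params('wrist'); im=env.read_camera('wrist')[:,:,::-1]; s=env.read_camera('scene')[:,:,::-1]
cv2.imwrite('pics/w9.png',im); print(proj(p,[.544,.083,.126])); np.savez('w9.npz',**{k:np.array(v) for k,v in p.items()})
u,v=proj(p,[.544,.083,.126])[0].astype(int)
a=im[max(v-70,0):max(v-70,0)+140,max(u-90,0):max(u-90,0)+180]; print('crop org',max(u-90,0),max(v-70,0))
a=cv2.resize(a,(540,int(540*a.shape[0]/a.shape[1])),interpolation=cv2.INTER_CUBIC)
b=cv2.resize(s[250:300,350:420],(250,180),interpolation=cv2.INTER_CUBIC); o=np.zeros((max(a.shape[0],180),790,3),np.uint8); o[:a.shape[0],:540]=a; o[:180,540:]=b
cv2.imwrite('pics/c9.png',o)
"
```

```text
rail xy -0.237 0.1621 z 0.2216 rot [-178.9   -0.9  -37. ] rel yaw -71.8 F [-0.   0.3 -1. ] w 0.0871 t 22.0333
[0.53169103 0.04192074 0.2215853 ]
[[261.54962156 165.76932983]]
crop org 171 95
```

View pics/c9.png

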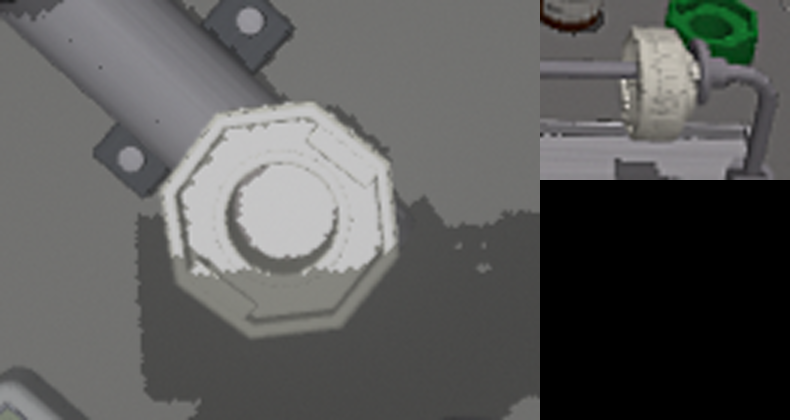

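```bash
python3 -c "
from rail import *
w=dict(np.load('w9.npz')); X=plane(w,(171+280/3,95+219/3),.126)[0]; print(X)
P,R=rp(); X[2]=.16; rows(P,R,X,down(-29.5),5)
"
```

```text
[0.54465967 0.0803214  0.126     ]
rail xy -0.2343 0.1596 z 0.222 rot [-179.    -0.9  -37. ] rel yaw -71.8 F [ 0.3 -0.7 -0. ] w 0.0869 t 22.1333
--
{"grip":0,"dp":[-0.0031, -0.0081, 0.0125],"rotation":[-0.2, -0.2, -1.5]},
{"grip":0,"dp":[-0.0029, -0.0082, 0.0125],"rotation":[-0.2, -0.2, -1.5]},
{"grip":0,"dp":[-0.0026, -0.0083, 0.0125],"rotation":[-0.2, -0.2, -1.5]},
{"grip":0,"dp":[-0.0023, -0.0084, 0.0124],"rotation":[-0.2, -0.2, -1.5]},
{"grip":0,"dp":[-0.0021, -0.0085, 0.0124],"rotation":[-0.2, -0.2, -1.5]},
```

Request:
carry_out([
  {"grip": 0,"dp": [-0.003,-0.008,0.0125],"rotation": [-0.2,-0.2,-1.5]},
  {"grip": 0,"dp": [-0.003,-0.008,0.0125],"rotation": [-0.2,-0.2,-1.5]},
  {"grip": 0,"dp": [-0.0025,-0.008,0.0125],"rotation": [-0.2,-0.2,-1.5]},
  {"grip": 0,"dp": [-0.002,-0.008,0.012],"rotation": [-0.2,-0.2,-1]},
  {"grip": 0,"dp": [-0.001,-0.006,0.008],"rotation": [0,0,-0.5]},
  {"grip": 0,"dp": [0,0,0],"rotation": [0,0,0]},
])

```text
time_s: 22.63
tool_pos: [0.5446, 0.075, 0.1594]
tool_rot: [-179.9, -0.2, -30.4]
force: [-0.3, 0.1, -0.4]
grip_width: 0.087
```

```bash
python3 -c "
from rail import *
P,R=rp(); print(P);rows(P,R,[.544,.082,.106],down(-29.5),5)
"
```

```text
rail xy -0.2569 0.1916 z 0.1594 rot [-179.9   -0.2  -30.4] rel yaw -65.2 F [-0.3  0.1 -0.4] w 0.087 t 22.6333
[0.5446153  0.07503581 0.15938185]
--
{"grip":0,"dp":[-0.0008, -0.0011, 0.0107],"rotation":[-0.02, -0.03, -0.18]},
{"grip":0,"dp":[-0.0008, -0.0011, 0.0107],"rotation":[-0.02, -0.03, -0.18]},
{"grip":0,"dp":[-0.0008, -0.0011, 0.0107],"rotation":[-0.02, -0.03, -0.18]},
{"grip":0,"dp":[-0.0008, -0.0011, 0.0107],"rotation":[-0.02, -0.03, -0.18]},
{"grip":0,"dp":[-0.0008, -0.0011, 0.0107],"rotation":[-0.02, -0.03, -0.18]},
```

Request:
carry_out([
  {"grip": 0,"dp": [-0.001,-0.0015,0.01],"rotation": [0,0,0]},
  {"grip": 0,"dp": [-0.001,-0.0015,0.011],"rotation": [0,0,0]},
  {"grip": 0,"dp": [-0.001,-0.001,0.011],"rotation": [0,0,0]},
  {"grip": 0,"dp": [-0.001,-0.001,0.011],"rotation": [0,0,0]},
  {"grip": 0,"dp": [0,0,0.008],"rotation": [0,0,0]},
  {"grip": 0,"dp": [0,0,0.002],"rotation": [0,0,0]},
])

```text
time_s: 23.13
tool_pos: [0.5432, 0.0814, 0.0999]
tool_rot: [180.0, -0.1, -30.4]
force: [0.2, -0.2, 0.8]
grip_width: 0.0871
```

Request:
carry_out([
  {"grip": 0.5,"dp": [0,0,0],"rotation": [0,0,0]},
  {"grip": 1,"dp": [0,0,0],"rotation": [0,0,0]},
  {"grip": 1,"dp": [0,0,0],"rotation": [0,0,0]},
  {"grip": 1,"dp": [0,0,0],"rotation": [0,0,0]},
  {"grip": 1,"dp": [0,0,0],"rotation": [0,0,0]},
  {"grip": 1,"dp": [0,0,0],"rotation": [0,0,0]},
], force=25)

```text
time_s: 23.63
tool_pos: [0.5435, 0.0808, 0.1006]
tool_rot: [-180.0, -0.1, -30.5]
force: [-0.4, -0.2, -1.7]
grip_width: 0.0604
```

Request:
carry_out([
  {"grip": 1,"dp": [0,0,0],"rotation": [0,0,-6]},
  {"grip": 1,"dp": [0,0,0],"rotation": [0,0,-6]},
  {"grip": 1,"dp": [0,0,0],"rotation": [0,0,-6]},
  {"grip": 1,"dp": [0,0,0],"rotation": [0,0,-6]},
  {"grip": 1,"dp": [0,0,0],"rotation": [0,0,-6]},
  {"grip": 1,"dp": [0,0,0],"rotation": [0,0,-6]},
])

```text
time_s: 24.13
tool_pos: [0.5437, 0.0803, 0.101]
tool_rot: [179.9, -0.2, 7.1]
force: [0.5, -0.4, -0.2]
grip_width: 0.0598
```

Request:
carry_out([
  {"grip": 1,"dp": [0,0,0],"rotation": [0,0,-6]},
  {"grip": 1,"dp": [0,0,0],"rotation": [0,0,-6]},
  {"grip": 1,"dp": [0,0,0],"rotation": [0,0,-6]},
  {"grip": 1,"dp": [0,0,0],"rotation": [0,0,-6]},
  {"grip": 1,"dp": [0,0,0],"rotation": [0,0,-6]},
  {"grip": 1,"dp": [0,0,0],"rotation": [0,0,-4]},
])

```text
time_s: 24.63
tool_pos: [0.5432, 0.0806, 0.1009]
tool_rot: [179.8, -0.1, 42.9]
force: [0.4, 1.1, -1.0]
grip_width: 0.06
```

Request:
carry_out([
  {"grip": 1,"dp": [0,0,-0.005],"rotation": [0,0,0]},
  {"grip": 1,"dp": [0,0,-0.01],"rotation": [0,0,0]},
  {"grip": 1,"dp": [0,0,-0.01],"rotation": [0,0,0]},
])

```text
time_s: 24.88
tool_pos: [0.5414, 0.0801, 0.1253]
tool_rot: [179.9, 0.1, 42.8]
force: [1.3, 0.0, -1.6]
grip_width: 0.0599
```

```bash
python3 -c "
from rail import *
P,R=rp(); print(P)"
```

```text
rail xy -0.2629 0.1918 z 0.1253 rot [1.799e+02 1.000e-01 4.280e+01] rel yaw 8.1 F [ 1.3  0.  -1.6] w 0.0599 t 24.8833
[0.54139335 0.0801128  0.12527826]
```

Request:
carry_out([
  {"grip": 1,"dp": [0,0,-0.015],"rotation": [0,0,0]},
  {"grip": 1,"dp": [0,0,-0.02],"rotation": [0,0,0]},
  {"grip": 1,"dp": [0,0,-0.015],"rotation": [0,0,0]},
  {"grip": 1,"dp": [0,0,0],"rotation": [0,0,0]},
])

```text
time_s: 25.22
tool_pos: [0.5433, 0.0799, 0.1834]
tool_rot: [179.8, -0.2, 42.4]
force: [0.8, 0.5, -1.0]
grip_width: 0.0595
```

```bash
python3 -c "
from rail import *
P,R=rp(); print(P); rows(P,R,[.541,.0085,.185],down(34.8),6,1)"
```

```text
rail xy -0.2616 0.1933 z 0.1834 rot [179.8  -0.2  42.4] rel yaw 7.6 F [ 0.8  0.5 -1. ] w 0.0595 t 25.2167
[0.54333635 0.07986038 0.18344409]
--
{"grip":1,"dp":[-0.0083, 0.0085, -0.0003],"rotation":[0.04, -0.03, 1.27]},
{"grip":1,"dp":[-0.0081, 0.0087, -0.0003],"rotation":[0.04, -0.03, 1.27]},
{"grip":1,"dp":[-0.0079, 0.0089, -0.0003],"rotation":[0.04, -0.03, 1.27]},
{"grip":1,"dp":[-0.0077, 0.0091, -0.0003],"rotation":[0.04, -0.03, 1.27]},
{"grip":1,"dp":[-0.0075, 0.0092, -0.0003],"rotation":[0.04, -0.03, 1.27]},
{"grip":1,"dp":[-0.0073, 0.0094, -0.0003],"rotation":[0.04, -0.03, 1.27]},
```

Request:
carry_out([
  {"grip": 1,"dp": [-0.0083,0.0085,-0.001],"rotation": [0,0,1.3]},
  {"grip": 1,"dp": [-0.008,0.0087,-0.001],"rotation": [0,0,1.3]},
  {"grip": 1,"dp": [-0.008,0.009,0],"rotation": [0,0,1.3]},
  {"grip": 1,"dp": [-0.0077,0.009,0],"rotation": [0,0,1.3]},
  {"grip": 1,"dp": [-0.0075,0.009,0],"rotation": [0,0,1.3]},
  {"grip": 1,"dp": [-0.004,0.005,0],"rotation": [0,0,0.8]},
  {"grip": 1,"dp": [0,0,0],"rotation": [0,0,0]},
  {"grip": 1,"dp": [0,0,0],"rotation": [0,0,0]},
])

```text
time_s: 25.88
tool_pos: [0.5386, 0.0032, 0.1839]
tool_rot: [179.8, -0.1, 33.8]
force: [-0.1, 0.2, -1.9]
grip_width: 0.0597
```

```bash
python3 -c "
from rail import *
P,R=rp(); print(P); rows(P,R,[.541,.0085,.17],down(34.8),3,1)"
```

```text
rail xy -0.2013 0.1456 z 0.1839 rot [ 1.798e+02 -1.000e-01  3.380e+01] rel yaw -1.0 F [-0.1  0.2 -1.9] w 0.0597 t 25.8833
[0.53858381 0.00320188 0.18390694]
--
{"grip":1,"dp":[0.0016, -0.001, 0.0046],"rotation":[0.07, -0.02, -0.34]},
{"grip":1,"dp":[0.0017, -0.001, 0.0046],"rotation":[0.07, -0.02, -0.34]},
{"grip":1,"dp":[0.0017, -0.001, 0.0046],"rotation":[0.07, -0.02, -0.34]},
```

Request:
carry_out([
  {"grip": 1,"dp": [0.0018,-0.0015,0],"rotation": [0,0,-0.3]},
  {"grip": 1,"dp": [0.0015,-0.001,0.002],"rotation": [0,0,-0.3]},
  {"grip": 1,"dp": [0.001,-0.001,0.003],"rotation": [0,0,-0.3]},
  {"grip": 1,"dp": [0,0,0],"rotation": [0,0,0]},
])

```text
time_s: 26.22
tool_pos: [0.5402, 0.0108, 0.1777]
tool_rot: [179.9, -0.0, 34.9]
force: [-0.3, -0.3, -2.1]
grip_width: 0.0598
```

Request:
carry_out([
  {"grip": 1,"dp": [0,0,0.008],"rotation": [0,0,0]},
  {"grip": 1,"dp": [0,0,0.01],"rotation": [0,0,0]},
  {"grip": 1,"dp": [0,0,0.01],"rotation": [0,0,0]},
])

```text
time_s: 26.47
tool_pos: [0.5419, 0.0128, 0.1495]
tool_rot: [179.8, -0.3, 35.1]
force: [-0.1, -0.8, -0.7]
grip_width: 0.06
```

```bash
python3 -c "
from rail import *
P,R=rp(); print(P); rows(P,R,[.5405,.0085,.122],down(34.8),3,1)"
```

```text
rail xy -0.2073 0.1538 z 0.1495 rot [179.8  -0.3  35.1] rel yaw 0.3 F [-0.1 -0.8 -0.7] w 0.06 t 26.4667
[0.54187391 0.01279741 0.14950129]
--
{"grip":1,"dp":[-0.0012, 0.0009, 0.0092],"rotation":[0.07, -0.09, 0.1]},
{"grip":1,"dp":[-0.0012, 0.0009, 0.0092],"rotation":[0.07, -0.09, 0.1]},
{"grip":1,"dp":[-0.0012, 0.0009, 0.0092],"rotation":[0.07, -0.09, 0.1]},
```

Request:
carry_out([
  {"grip": 1,"dp": [-0.0015,0.0015,0.008],"rotation": [0,0,0]},
  {"grip": 1,"dp": [-0.0015,0.001,0.009],"rotation": [0,0,0]},
  {"grip": 1,"dp": [-0.001,0.001,0.007],"rotation": [0,0,0]},
])

```text
time_s: 26.72
tool_pos: [0.5392, 0.0078, 0.1208]
tool_rot: [179.9, -0.1, 35.2]
force: [-0.6, 0.5, -1.0]
grip_width: 0.0599
```

Request:
carry_out([
  {"grip": 1,"dp": [0,0.001,0.004],"rotation": [-5,0,0]},
  {"grip": 1,"dp": [0,0.001,0.004],"rotation": [-6,0,0]},
  {"grip": 1,"dp": [0,0.001,0.0035],"rotation": [-6,0,0]},
  {"grip": 1,"dp": [0,0.001,0.0035],"rotation": [-6,0,0]},
  {"grip": 1,"dp": [0,0.001,0.003],"rotation": [-6,0,0]},
  {"grip": 1,"dp": [0,0.001,0.003],"rotation": [-5,0,0]},
])

```text
time_s: 27.22
tool_pos: [0.5492, -0.0079, 0.1022]
tool_rot: [144.5, -0.7, 34.5]
force: [-1.1, -0.2, -1.1]
grip_width: 0.06
```

```bash
python3 -c "
from rail import *
P,R=rp(); print(P)"
```

```text
rail xy -0.1861 0.148 z 0.1022 rot [144.5  -0.7  34.5] rel yaw -0.2 F [-1.1 -0.2 -1.1] w 0.06 t 27.2167
[ 0.54919927 -0.00793898  0.1021765 ]
```

Request:
carry_out([
  {"grip": 0.2,"dp": [0,0,0],"rotation": [0,0,0]},
  {"grip": 0.1,"dp": [0,0,0],"rotation": [0,0,0]},
  {"grip": 0,"dp": [0,0,0],"rotation": [0,0,0]},
  {"grip": 0,"dp": [0,0,-0.015],"rotation": [0,0,0]},
  {"grip": 0,"dp": [0,0,-0.02],"rotation": [0,0,0]},
  {"grip": 0,"dp": [0,0,-0.025],"rotation": [3,0,0]},
  {"grip": 0,"dp": [0,0.003,-0.02],"rotation": [6,0,0]},
  {"grip": 0,"dp": [0,0.005,-0.01],"rotation": [6,0,0]},
])

```text
time_s: 27.88
tool_pos: [0.5185, 0.03, 0.1773]
tool_rot: [160.9, 0.0, 35.0]
force: [1.1, -0.9, -1.5]
grip_width: 0.0865
```

Request:
carry_out([
  {"grip": 0,"dp": [0,0.01,0],"rotation": [6,0,0]},
  {"grip": 0,"dp": [0,0.01,0],"rotation": [6,0,0]},
  {"grip": 0,"dp": [0,0.01,0],"rotation": [6,0,0]},
  {"grip": 0,"dp": [0,0.005,0],"rotation": [2,0,0]},
  {"grip": 0,"dp": [0,0,0],"rotation": [0,0,0]},
])

```text
time_s: 28.3
tool_pos: [0.5514, -0.007, 0.2012]
tool_rot: [-178.1, -2.4, 34.6]
force: [0.0, -0.9, -0.6]
grip_width: 0.0867
```

Run:
```python
from rail import *
P,R=rp(); print(P)
im=env.read_camera('wrist')[:,:,::-1]; s=env.read_camera('scene')[:,:,::-1]; cv2.imwrite('pics/s10.png',s)
wp=env.camera_params('wrist'); np.savez('w10.npz',**{k:np.array(v) for k,v in wp.items()})
cv2.imwrite('pics/w10.png',im)
a=np.hstack([cv2.resize(im[60:420,100:460],(400,400)),cv2.resize(s[160:260,220:320],(400,400),interpolation=cv2.INTER_CUBIC)])
cv2.imwrite('pics/c10.png',np.clip(a*1.4,0,255).astype(np.uint8))
rows(P,R,W(-.168,.15,.16),down(34.8),3)
```

```text
rail xy -0.1856 0.1504 z 0.2012 rot [-178.1   -2.4   34.6] rel yaw -0.2 F [ 0.  -0.9 -0.6] w 0.0867 t 28.3
[ 0.55144364 -0.00699963  0.20120082]
--
{"grip":0,"dp":[-0.0007, 0.0063, 0.0135],"rotation":[-0.62, -0.79, -0.07]},
{"grip":0,"dp":[-0.0005, 0.0062, 0.0136],"rotation":[-0.62, -0.79, -0.07]},
{"grip":0,"dp":[-0.0003, 0.006, 0.0137],"rotation":[-0.62, -0.79, -0.07]},
```

View pics/c10.png

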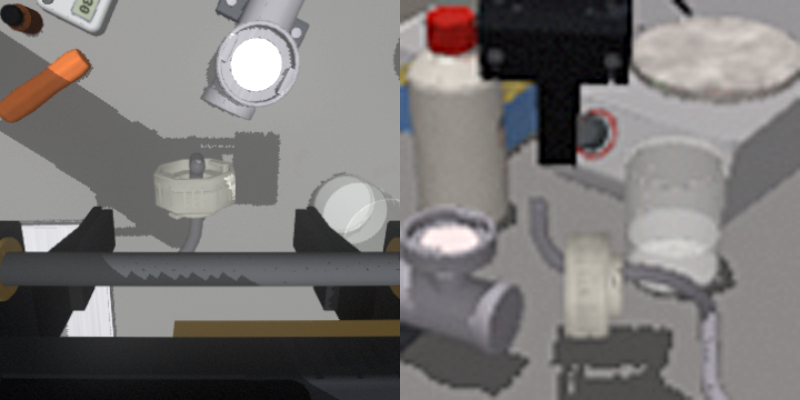

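Request:
carry_out([
  {"grip": 0,"dp": [-0.0007,0.0063,0.0135],"rotation": [-0.6,-0.8,0]},
  {"grip": 0,"dp": [-0.0005,0.006,0.0135],"rotation": [-0.6,-0.8,0]},
  {"grip": 0,"dp": [0,0.006,0.0135],"rotation": [-0.6,-0.8,0]},
  {"grip": 0,"dp": [0,0,0],"rotation": [0,0,0]},
])

```text
time_s: 28.73
tool_pos: [0.5587, -0.0152, 0.1552]
tool_rot: [179.9, 0.3, 35.3]
force: [-1.0, 0.6, 0.0]
grip_width: 0.0868
```

Run:
```python
from rail import *
P,R=rp(); rows(P,R,W(-.166,.15,.083),down(34.8),4)
```

```text
rail xy -0.1747 0.1517 z 0.1552 rot [179.9   0.3  35.3] rel yaw 0.5 F [-1.   0.6  0. ] w 0.0868 t 28.7333
--
{"grip":0,"dp":[-0.0003, 0.0021, 0.018],"rotation":[0.02, 0.07, 0.12]},
{"grip":0,"dp":[-0.0004, 0.0022, 0.018],"rotation":[0.02, 0.07, 0.12]},
{"grip":0,"dp":[-0.0004, 0.0022, 0.018],"rotation":[0.02, 0.07, 0.12]},
{"grip":0,"dp":[-0.0004, 0.0022, 0.018],"rotation":[0.02, 0.07, 0.12]},
```

Request:
carry_out([
  {"grip": 0,"dp": [-0.0006,0.005,0.012],"rotation": [0,0,0]},
  {"grip": 0,"dp": [-0.0006,0.004,0.018],"rotation": [0,0,0]},
  {"grip": 0,"dp": [-0.0006,0.001,0.018],"rotation": [0,0,0]},
  {"grip": 0,"dp": [-0.0006,0,0.016],"rotation": [0,0,0]},
  {"grip": 0.2,"dp": [0,0,0.001],"rotation": [0,0,0]},
  {"grip": 0.2,"dp": [0,0,0],"rotation": [0,0,0]},
], force=12)

```text
time_s: 29.23
tool_pos: [0.5598, -0.0212, 0.0806]
tool_rot: [-179.9, 0.7, 35.8]
force: [0.0, 0.7, 1.0]
grip_width: 0.0804
```

Request:
carry_out([
  {"grip": 1,"dp": [0,0,0],"rotation": [0,0,0]},
  {"grip": 1,"dp": [0,0,0],"rotation": [0,0,0]},
  {"grip": 1,"dp": [0,0,0],"rotation": [0,0,0]},
  {"grip": 1,"dp": [0,0,0],"rotation": [0,0,0]},
  {"grip": 1,"dp": [0,0,0],"rotation": [0,0,0]},
  {"grip": 1,"dp": [0,0,0],"rotation": [0,0,0]},
])

```text
time_s: 29.73
tool_pos: [0.5612, -0.0205, 0.083]
tool_rot: [-180.0, 0.5, 35.9]
force: [-0.1, 0.5, -0.6]
grip_width: 0.0606
```

```bash
python3 -c "
from rail import *
err()"
```

```text
rail xy -0.169 0.1507 z 0.083 rot [-180.     0.5   35.9] rel yaw 1.2 F [-0.1  0.5 -0.6] w 0.0606 t 29.7333
s -0.0189 left err(+tool x) 0.0007 want yaw 34.8
```

Request:
carry_out([
  {"grip": 1,"dp": [-0.0005,0.003,0],"rotation": [0,0,0.5]},
  {"grip": 1,"dp": [-0.0005,0.006,0],"rotation": [0,0,0.5]},
  {"grip": 1,"dp": [0,0.006,0],"rotation": [0,0,0]},
  {"grip": 1,"dp": [0,0.005,0],"rotation": [0,0,4]},
  {"grip": 1,"dp": [-0.0005,0.005,0],"rotation": [0,0,6.4]},
  {"grip": 1,"dp": [-0.0005,0.005,0],"rotation": [0,0,6.4]},
  {"grip": 1,"dp": [-0.0007,0.005,0],"rotation": [0,0,6.4]},
], force=20)

```text
time_s: 30.32
tool_pos: [0.579, -0.0547, 0.0839]
tool_rot: [179.8, 0.3, 10.8]
force: [-1.0, 0.0, -1.4]
grip_width: 0.0607
```

Request:
carry_out([
  {"grip": 1,"dp": [-0.001,0.005,0],"rotation": [0,0,6.4]},
  {"grip": 1,"dp": [-0.001,0.005,0],"rotation": [0,0,6.4]},
  {"grip": 1,"dp": [-0.001,0.005,0],"rotation": [0,0,6.4]},
  {"grip": 1,"dp": [-0.001,0.005,0],"rotation": [0,0,6.4]},
  {"grip": 1,"dp": [-0.001,0.005,0],"rotation": [0,0,6.4]},
  {"grip": 1,"dp": [-0.001,0.005,0],"rotation": [0,0,6.4]},
  {"grip": 1,"dp": [-0.001,0.005,0],"rotation": [0,0,6.4]},
])

```text
time_s: 30.9
tool_pos: [0.5692, -0.0951, 0.0843]
tool_rot: [179.5, -0.2, -36.6]
force: [1.2, -0.6, -1.4]
grip_width: 0.0606
```

```bash
python3 -c "
from rail import *
err()"
```

```text
rail xy -0.103 0.1148 z 0.0843 rot [179.5  -0.2 -36.6] rel yaw -71.4 F [ 1.2 -0.6 -1.4] w 0.0606 t 30.9
s 0.0614 left err(+tool x) 0.003 want yaw -43.5
```

Request:
carry_out([
  {"grip": 1,"dp": [-0.0015,0.003,0],"rotation": [0,0,6.4]},
  {"grip": 1,"dp": [-0.0015,0.004,0],"rotation": [0,0,6.4]},
  {"grip": 1,"dp": [-0.001,0.006,0],"rotation": [0,0,5]},
  {"grip": 1,"dp": [-0.001,0.009,0],"rotation": [0,0,1]},
  {"grip": 1,"dp": [-0.001,0.009,0],"rotation": [0,0,0]},
  {"grip": 1,"dp": [-0.001,0.009,0],"rotation": [0,0,0]},
  {"grip": 1,"dp": [-0.001,0.009,0],"rotation": [0,0,0]},
])

```text
time_s: 31.48
tool_pos: [0.524, -0.1248, 0.0849]
tool_rot: [179.5, -0.6, -56.5]
force: [-0.6, 0.1, -1.0]
grip_width: 0.0609
```

```bash
python3 -c "
from rail import *
err()"
```

```text
rail xy -0.1044 0.0607 z 0.0849 rot [179.5  -0.6 -56.5] rel yaw -91.3 F [-0.6  0.1 -1. ] w 0.0609 t 31.4833
s 0.115 left err(+tool x) 0.0006 want yaw -55.2
```

Request:
carry_out([
  {"grip": 1,"dp": [0,0.005,0],"rotation": [0,0,0]},
  {"grip": 1,"dp": [0,0.005,0],"rotation": [0,0,0]},
  {"grip": 1,"dp": [0,0.003,0],"rotation": [0,0,-5]},
  {"grip": 1,"dp": [0,0.005,0],"rotation": [0,0,-6.4]},
  {"grip": 1,"dp": [0.0003,0.005,0],"rotation": [0,0,-6.4]},
  {"grip": 1,"dp": [0.0003,0.005,0],"rotation": [0,0,-6.4]},
  {"grip": 1,"dp": [0.0003,0.005,0],"rotation": [0,0,-6.4]},
])

```text
time_s: 32.07
tool_pos: [0.4964, -0.1497, 0.086]
tool_rot: [179.4, -0.2, -24.4]
force: [0.2, 0.4, -2.1]
grip_width: 0.0607
```

```bash
python3 -c "
from rail import *
err()"
```

```text
rail xy -0.0997 0.0238 z 0.086 rot [179.4  -0.2 -24.4] rel yaw -59.2 F [ 0.2  0.4 -2.1] w 0.0607 t 32.0667
s 0.1528 left err(+tool x) 0.0 want yaw -27.1
```

Request:
carry_out([
  {"grip": 1,"dp": [0.0003,0.005,0.0003],"rotation": [0,0,-6]},
  {"grip": 1,"dp": [0.0003,0.005,0.0003],"rotation": [0,0,-6.2]},
  {"grip": 1,"dp": [0.0003,0.005,0.0003],"rotation": [0,0,-6.2]},
  {"grip": 1,"dp": [0.0003,0.005,0.0003],"rotation": [0,0,-6.2]},
  {"grip": 1,"dp": [0.0003,0.005,0.0003],"rotation": [0,0,-6.2]},
  {"grip": 1,"dp": [0.0003,0.005,0.0003],"rotation": [0,0,-6.2]},
])

```text
time_s: 32.57
tool_pos: [0.4923, -0.1808, 0.0854]
tool_rot: [179.5, -0.0, 14.8]
force: [0.7, 0.7, -2.1]
grip_width: 0.0607
```

Request:
carry_out([
  {"grip": 1,"dp": [0.0003,0.005,0.0003],"rotation": [0,0,-6.2]},
  {"grip": 1,"dp": [0.0003,0.005,0.0003],"rotation": [0,0,-6.2]},
  {"grip": 1,"dp": [0,0.005,0],"rotation": [0,0,-5]},
  {"grip": 1,"dp": [0,0.006,0],"rotation": [0,0,-2]},
])

```text
time_s: 32.9
tool_pos: [0.5008, -0.201, 0.0854]
tool_rot: [179.5, 0.1, 35.5]
force: [-0.5, 0.1, -1.8]
grip_width: 0.0608
```

```bash
python3 -c "
from rail import *
err()"
```

```text
rail xy -0.055 -0.0018 z 0.0854 rot [1.795e+02 1.000e-01 3.550e+01] rel yaw 0.7 F [-0.5  0.1 -1.8] w 0.0608 t 32.9
s 0.2064 left err(+tool x) -0.0018 want yaw 34.8
```

Request:
carry_out([
  {"grip": 1,"dp": [0.0003,0.009,0],"rotation": [0,0,0.2]},
  {"grip": 1,"dp": [0.0003,0.01,0],"rotation": [0,0,0.2]},
  {"grip": 1,"dp": [0.0003,0.01,0],"rotation": [0,0,0.2]},
  {"grip": 1,"dp": [0.0003,0.01,0],"rotation": [0,0,0]},
  {"grip": 1,"dp": [0,0.01,0],"rotation": [0,0,0]},
  {"grip": 1,"dp": [0,0.01,0],"rotation": [0,0,0]},
  {"grip": 1,"dp": [0,0.01,0.0005],"rotation": [0,0,0]},
  {"grip": 1,"dp": [0,0.006,0.0005],"rotation": [0,0,0]},
])

```text
time_s: 33.57
tool_pos: [0.5494, -0.2684, 0.0854]
tool_rot: [179.4, 0.1, 34.8]
force: [0.7, 0.5, -1.6]
grip_width: 0.0605
```

Request:
carry_out([
  {"grip": 1,"dp": [0,0.003,0],"rotation": [0,0,0]},
  {"grip": 1,"dp": [0,0.003,0],"rotation": [0,0,0]},
  {"grip": 1,"dp": [0,0.003,0],"rotation": [0,0,0]},
])

```text
time_s: 33.82
tool_pos: [0.555, -0.2779, 0.0848]
tool_rot: [179.4, 0.2, 34.7]
force: [0.2, -0.6, -1.9]
grip_width: 0.0604
```

```bash
python3 -c "
from rail import *
err()"
```

```text
rail xy 0.039 -0.0011 z 0.0848 rot [179.4   0.2  34.7] rel yaw -0.1 F [ 0.2 -0.6 -1.9] w 0.0604 t 33.8167
s 0.3003 left err(+tool x) -0.0011 want yaw 34.8
```

Request:
carry_out([
  {"grip": 1,"dp": [0,0.003,0],"rotation": [0,0,0]},
  {"grip": 1,"dp": [0,0.003,0],"rotation": [0,0,0]},
  {"grip": 1,"dp": [0,0.002,0],"rotation": [0,0,0]},
])

```text
time_s: 34.07
tool_pos: [0.5574, -0.281, 0.0837]
tool_rot: [180.0, 0.2, 34.7]
force: [-3.6, 3.8, 0.6]
grip_width: 0.0605
```

Request:
carry_out([
  {"grip": 1,"dp": [0,0.003,0],"rotation": [0,0,0]},
  {"grip": 1,"dp": [0,0.003,0],"rotation": [0,0,0]},
])

```text
time_s: 34.23
tool_pos: [0.5574, -0.2811, 0.0825]
tool_rot: [-179.3, 0.3, 34.8]
force: [-4.9, 5.9, 1.5]
grip_width: 0.0608
```

```bash
python3 -c "
from rail import *
err()"
```

```text
rail xy 0.043 -0.001 z 0.0825 rot [-179.3    0.3   34.8] rel yaw 0.1 F [-4.9  5.9  1.5] w 0.0608 t 34.2333
s 0.3043 left err(+tool x) -0.001 want yaw 34.8
```

Request:
carry_out([
  {"grip": 0.3,"dp": [0,0,0],"rotation": [0,0,0]},
  {"grip": 0.15,"dp": [0,0,0],"rotation": [0,0,0]},
  {"grip": 0.1,"dp": [0,0,0],"rotation": [0,0,0]},
  {"grip": 0.1,"dp": [0,0,-0.01],"rotation": [0,0,0]},
  {"grip": 0.1,"dp": [0,0,-0.02],"rotation": [0,0,0]},
  {"grip": 0.1,"dp": [0,0,-0.03],"rotation": [0,0,0]},
  {"grip": 0.1,"dp": [0,0,-0.03],"rotation": [0,0,0]},
  {"grip": 0.2,"dp": [0,0,-0.02],"rotation": [0,0,0]},
])

```text
time_s: 34.9
tool_pos: [0.5569, -0.2807, 0.195]
tool_rot: [-179.0, 0.6, 34.9]
force: [1.0, -0.8, -0.2]
grip_width: 0.076
```

```bash
python3 -c "
from rail import *
P,R=rp(); rows(P,R,[.47,-.03,.23],down(45),8,.3);rows([.47,-.03,.23],down(45),[.515,.185,.19],down(60.5),8,.4)
"
```

```text
rail xy 0.0424 -0.0011 z 0.195 rot [-179.     0.6   34.9] rel yaw 0.1 F [ 1.  -0.8 -0.2] w 0.076 t 34.9
--
{"grip":0.3,"dp":[0.0089, -0.032, -0.0039],"rotation":[-0.13, 0.06, -1.27]},
{"grip":0.3,"dp":[0.0097, -0.0318, -0.004],"rotation":[-0.13, 0.06, -1.27]},
{"grip":0.3,"dp":[0.0104, -0.0315, -0.004],"rotation":[-0.13, 0.06, -1.27]},
{"grip":0.3,"dp":[0.0111, -0.0313, -0.0041],"rotation":[-0.13, 0.06, -1.27]},
{"grip":0.3,"dp":[0.0118, -0.031, -0.0041],"rotation":[-0.13, 0.06, -1.27]},
{"grip":0.3,"dp":[0.0124, -0.0308, -0.0042],"rotation":[-0.13, 0.06, -1.27]},
{"grip":0.3,"dp":[0.0131, -0.0305, -0.0043],"rotation":[-0.13, 0.06, -1.27]},
{"grip":0.3,"dp":[0.0138, -0.0302, -0.0043],"rotation":[-0.13, 0.06, -1.27]},
--
{"grip":0.4,"dp":[0.023, -0.015, 0.005],"rotation":[-0.0, 0.0, -1.94]},
{"grip":0.4,"dp":[0.0235, -0.0142, 0.005],"rotation":[-0.0, 0.0, -1.94]},
{"grip":0.4,"dp":[0.0239, -0.0134, 0.005],"rotation":[-0.0, 0.0, -1.94]},
{"grip":0.4,"dp":[0.0244, -0.0126, 0.005],"rotation":[-0.0, 0.0, -1.94]},
{"grip":0.4,"dp":[0.0248, -0.0118, 0.005],"rotation":[-0.0, 0.0, -1.94]},
{"grip":0.4,"dp":[0.0252, -0.0109, 0.005],"rotation":[-0.0, 0.0, -1.94]},
{"grip":0.4,"dp":[0.0255, -0.0101, 0.005],"rotation":[-0.0, 0.0, -1.94]},
{"grip":0.4,"dp":[0.0259, -0.0092, 0.005],"rotation":[-0.0, 0.0, -1.94]},
```

Request:
carry_out([
  {"grip": 0.3,"dp": [0.009,-0.032,-0.004],"rotation": [-0.1,0,-1.3]},
  {"grip": 0.3,"dp": [0.0097,-0.032,-0.004],"rotation": [-0.1,0,-1.3]},
  {"grip": 0.3,"dp": [0.0104,-0.0315,-0.004],"rotation": [-0.1,0,-1.3]},
  {"grip": 0.3,"dp": [0.011,-0.031,-0.004],"rotation": [-0.1,0,-1.3]},
  {"grip": 0.3,"dp": [0.012,-0.031,-0.004],"rotation": [-0.1,0,-1.3]},
  {"grip": 0.3,"dp": [0.0125,-0.031,-0.004],"rotation": [-0.1,0,-1.3]},
  {"grip": 0.3,"dp": [0.013,-0.0305,-0.004],"rotation": [-0.1,0,-1.3]},
  {"grip": 0.3,"dp": [0.014,-0.03,-0.004],"rotation": [-0.1,0,-1.3]},
])

```text
time_s: 35.57
tool_pos: [0.4735, -0.0358, 0.2437]
tool_rot: [178.5, -0.3, 44.5]
force: [-0.1, 0.8, -0.6]
grip_width: 0.0612
```

Request:
carry_out([
  {"grip": 0.4,"dp": [0.023,-0.015,0.005],"rotation": [0,0,-1.9]},
  {"grip": 0.4,"dp": [0.0235,-0.014,0.005],"rotation": [0,0,-1.9]},
  {"grip": 0.4,"dp": [0.024,-0.0134,0.005],"rotation": [0,0,-1.9]},
  {"grip": 0.4,"dp": [0.0244,-0.0126,0.005],"rotation": [0,0,-1.9]},
  {"grip": 0.4,"dp": [0.025,-0.012,0.005],"rotation": [0,0,-1.9]},
  {"grip": 0.4,"dp": [0.025,-0.011,0.005],"rotation": [0,0,-1.9]},
  {"grip": 0.4,"dp": [0.015,-0.006,0.003],"rotation": [0,0,-1.9]},
  {"grip": 0.4,"dp": [0,0,0],"rotation": [0,0,0]},
])

```text
time_s: 36.23
tool_pos: [0.5156, 0.1595, 0.2171]
tool_rot: [178.0, -0.8, 59.2]
force: [-1.1, -0.3, 0.2]
grip_width: 0.0523
```

```bash
python3 -c "
from rail import *
P,R=rp(); print(P); rows(P,R,[.521,.191,.16],down(60.5),4,.4)
s=env.read_camera('scene')[:,:,::-1]; t=env.read_camera('top')[:,:,::-1]
im=env.read_camera('wrist')[:,:,::-1]
o=np.zeros((560,800,3),np.uint8)
o[:280,:400]=cv2.resize(s[240:310,330:430],(400,280),interpolation=cv2.INTER_CUBIC); o[:280,400:]=cv2.resize(t[195:265,330:430],(400,280),interpolation=cv2.INTER_CUBIC)
o[280:,:373]=cv2.resize(im,(373,280)); o[280:,400:]=cv2.resize(s[150:290,120:320],(400,280))
cv2.imwrite('pics/c11.png',np.clip(o*1.4,0,255).astype(np.uint8))
"
```

```text
rail xy -0.3428 0.2159 z 0.2171 rot [178.   -0.8  59.2] rel yaw 24.4 F [-1.1 -0.3  0.2] w 0.0523 t 36.2333
[0.51560262 0.15954326 0.21707552]
--
{"grip":0.4,"dp":[0.0072, -0.0034, 0.0143],"rotation":[0.51, -0.2, -0.34]},
{"grip":0.4,"dp":[0.0073, -0.0032, 0.0143],"rotation":[0.51, -0.2, -0.34]},
{"grip":0.4,"dp":[0.0074, -0.003, 0.0143],"rotation":[0.51, -0.2, -0.34]},
{"grip":0.4,"dp":[0.0074, -0.0029, 0.0143],"rotation":[0.51, -0.2, -0.34]},
```

View pics/c11.png

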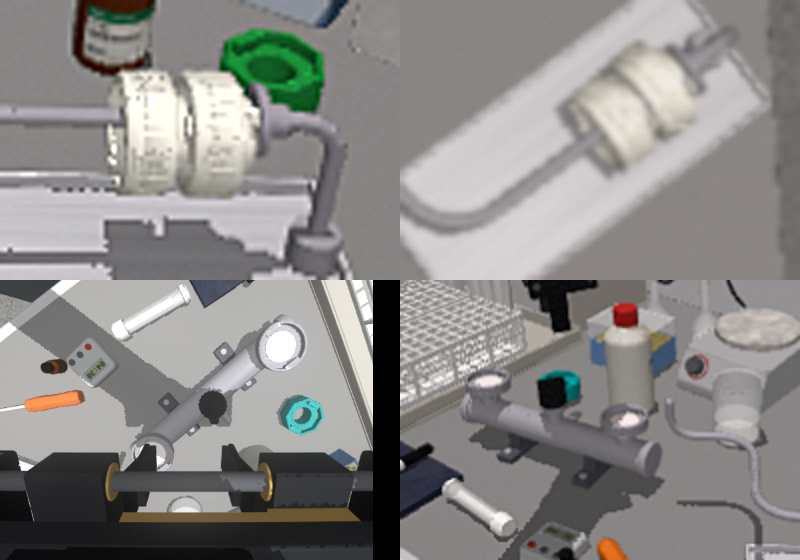

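Request:
carry_out([
  {"grip": 0.4,"dp": [0.007,-0.0034,0.012],"rotation": [0.5,-0.2,-0.3]},
  {"grip": 0.4,"dp": [0.007,-0.003,0.012],"rotation": [0.5,-0.2,-0.3]},
  {"grip": 0.4,"dp": [0.007,-0.003,0.012],"rotation": [0.5,-0.2,-0.3]},
  {"grip": 0.4,"dp": [0.005,-0.002,0.01],"rotation": [0.5,-0.2,-0.3]},
  {"grip": 0.4,"dp": [0,0,0],"rotation": [0,0,0]},
])

```text
time_s: 36.8
tool_pos: [0.5224, 0.1781, 0.1684]
tool_rot: [180.0, 0.1, 59.4]
force: [-0.2, -0.4, 0.4]
grip_width: 0.052
```

```bash
python3 -c "
from rail import *
P,R=rp(); print(P); rows(P,R,[.521,.191,.109],down(60.5),5,.4)"
```

```text
rail xy -0.3542 0.2321 z 0.1684 rot [1.80e+02 1.00e-01 5.94e+01] rel yaw 24.6 F [-0.2 -0.4  0.4] w 0.052 t 36.8
[0.52244309 0.17805451 0.16839511]
--
{"grip":0.4,"dp":[0.0021, -0.0016, 0.0119],"rotation":[0.0, 0.01, -0.23]},
{"grip":0.4,"dp":[0.0021, -0.0016, 0.0119],"rotation":[0.0, 0.01, -0.23]},
{"grip":0.4,"dp":[0.0021, -0.0016, 0.0119],"rotation":[0.0, 0.01, -0.23]},
{"grip":0.4,"dp":[0.0021, -0.0015, 0.0119],"rotation":[0.0, 0.01, -0.23]},
{"grip":0.4,"dp":[0.0021, -0.0015, 0.0119],"rotation":[0.0, 0.01, -0.23]},
```

Request:
carry_out([
  {"grip": 0.4,"dp": [0.005,-0.004,0.004],"rotation": [0,0,-0.3]},
  {"grip": 0.4,"dp": [0.004,-0.003,0.008],"rotation": [0,0,-0.3]},
  {"grip": 0.4,"dp": [0.001,-0.001,0.01],"rotation": [0,0,-0.3]},
  {"grip": 0.4,"dp": [0,0,0.004],"rotation": [0,0,0]},
  {"grip": 0.4,"dp": [0,0,0],"rotation": [0,0,0]},
])

```text
time_s: 37.22
tool_pos: [0.5198, 0.1916, 0.1381]
tool_rot: [-179.9, 0.2, 60.3]
force: [-0.3, -1.3, -0.5]
grip_width: 0.0522
```

```bash
python3 -c "
from rail import *
P,R=rp(); print(P); rows(P,R,[.521,.191,.109],down(60.5),4,.4)"
```

```text
rail xy -0.3668 0.2376 z 0.1381 rot [-179.9    0.2   60.3] rel yaw 25.6 F [-0.3 -1.3 -0.5] w 0.0522 t 37.2167
[0.51976223 0.19156    0.13806328]
--
{"grip":0.4,"dp":[0.0001, 0.0003, 0.0073],"rotation":[-0.02, 0.05, -0.04]},
{"grip":0.4,"dp":[0.0001, 0.0003, 0.0073],"rotation":[-0.02, 0.05, -0.04]},
{"grip":0.4,"dp":[0.0, 0.0003, 0.0073],"rotation":[-0.02, 0.05, -0.04]},
{"grip":0.4,"dp":[0.0, 0.0003, 0.0073],"rotation":[-0.02, 0.05, -0.04]},
```

Request:
carry_out([
  {"grip": 0.4,"dp": [0,0.0003,0.007],"rotation": [0,0,0]},
  {"grip": 0.4,"dp": [0,0.0003,0.008],"rotation": [0,0,0]},
  {"grip": 0.4,"dp": [0,0,0.007],"rotation": [0,0,0]},
  {"grip": 0.5,"dp": [0,0,0.004],"rotation": [0,0,0]},
  {"grip": 0.6,"dp": [0,0,0],"rotation": [0,0,0]},
], force=20)

```text
time_s: 37.63
tool_pos: [0.5204, 0.1906, 0.1099]
tool_rot: [-180.0, 0.2, 60.3]
force: [-0.1, -0.2, 0.4]
grip_width: 0.0456
```

Request:
carry_out([
  {"grip": 1,"dp": [0,0,0],"rotation": [0,0,0]},
  {"grip": 1,"dp": [0,0,0.0005],"rotation": [0,0,0]},
  {"grip": 1,"dp": [0,0,0.0005],"rotation": [0,0,0]},
  {"grip": 1,"dp": [0,0,0],"rotation": [0,0,0]},
  {"grip": 1,"dp": [0,0,0],"rotation": [0,0,0]},
  {"grip": 1,"dp": [0,0,0],"rotation": [0,0,0]},
])

```text
time_s: 38.13
tool_pos: [0.5211, 0.1905, 0.1094]
tool_rot: [-180.0, 0.1, 60.2]
force: [0.3, -0.2, -1.7]
grip_width: 0.0111
```

```bash
python3 -c "
from rail import *
P,R=rp(); print(P)"
```

```text
rail xy -0.3652 0.2381 z 0.1094 rot [-1.80e+02  1.00e-01  6.02e+01] rel yaw 25.5 F [ 0.3 -0.2 -1.7] w 0.0111 t 38.1333
[0.52109281 0.19054869 0.10937059]
```

Request:
carry_out([
  {"grip": 1,"dp": [0,0,0],"rotation": [0,0,6.3]},
  {"grip": 1,"dp": [0,0,0],"rotation": [0,0,6.3]},
  {"grip": 1,"dp": [0,0,0],"rotation": [0,0,6.3]},
  {"grip": 1,"dp": [0,0,0],"rotation": [0,0,6.3]},
  {"grip": 1,"dp": [0,0,0],"rotation": [0,0,6.3]},
  {"grip": 1,"dp": [0,0,0],"rotation": [0,0,6.3]},
  {"grip": 1,"dp": [0,0,0],"rotation": [0,0,6.3]},
  {"grip": 1,"dp": [0,0,0],"rotation": [0,0,6.3]},
])

```text
time_s: 38.8
tool_pos: [0.5224, 0.1914, 0.1094]
tool_rot: [179.9, -0.2, 7.7]
force: [0.0, -0.5, -2.7]
grip_width: 0.0108
```

Request:
carry_out([
  {"grip": 1,"dp": [0,0,0],"rotation": [0,0,6.3]},
  {"grip": 1,"dp": [0,0,0],"rotation": [0,0,6.3]},
  {"grip": 1,"dp": [0,0,0],"rotation": [0,0,6.3]},
  {"grip": 1,"dp": [0,0,0],"rotation": [0,0,6.3]},
  {"grip": 1,"dp": [0,0,0],"rotation": [0,0,6.3]},
  {"grip": 1,"dp": [0,0,0],"rotation": [0,0,6.3]},
  {"grip": 1,"dp": [0,0,0],"rotation": [0,0,6]},
  {"grip": 1,"dp": [0,0,0],"rotation": [0,0,5]},
])

```text
time_s: 39.47
tool_pos: [0.5239, 0.191, 0.1094]
tool_rot: [-179.8, -0.3, -43.5]
force: [1.7, -0.9, -1.8]
grip_width: 0.0105
```

```bash
python3 -c "
from rail import *
P,R=rp(); print(P,now()[2]['wrist_torque'],now()[2]['qpos'])"
```

```text
rail xy -0.3639 0.2406 z 0.1094 rot [-179.8   -0.3  -43.5] rel yaw -78.3 F [ 1.7 -0.9 -1.8] w 0.0105 t 39.4667
[0.5238888  0.1909652  0.10938335] [-0.08671937  0.02777243  0.11398241] [-47.72981726  12.50110029  27.96193877 105.60338706  -6.28263089
  63.1292223  -61.03239807]
```

Request:
carry_out([
  {"grip": 1,"dp": [0,0,0],"rotation": [0,0,5]},
  {"grip": 1,"dp": [0,0,0],"rotation": [0,0,5]},
  {"grip": 1,"dp": [0,0,0],"rotation": [0,0,5]},
  {"grip": 1,"dp": [0,0,0],"rotation": [0,0,5]},
  {"grip": 1,"dp": [0,0,0],"rotation": [0,0,4]},
  {"grip": 1,"dp": [0,0,0],"rotation": [0,0,4]},
  {"grip": 1,"dp": [0,0,0],"rotation": [0,0,4]},
])

```text
time_s: 40.05
tool_pos: [0.5244, 0.19, 0.1094]
tool_rot: [-179.6, -0.3, -77.1]
force: [0.2, -1.2, -0.8]
grip_width: 0.0107
```

```bash
python3 -c "
from rail import *
P,R=rp(); print(P,now()[2]['wrist_torque'])"
```

```text
rail xy -0.3629 0.2405 z 0.1094 rot [-179.6   -0.3  -77.1] rel yaw -111.9 F [ 0.2 -1.2 -0.8] w 0.0107 t 40.05
[0.52440993 0.19000895 0.10938572] [-0.13236901  0.12115287  0.14125598]
```

Request:
carry_out([
  {"grip": 1,"dp": [0,0,0],"rotation": [0,0,3]},
  {"grip": 1,"dp": [0,0,0],"rotation": [0,0,3]},
  {"grip": 1,"dp": [0,0,0],"rotation": [0,0,3]},
])

```text
time_s: 40.3
tool_pos: [0.5243, 0.1898, 0.1094]
tool_rot: [-179.5, -0.3, -86.5]
force: [0.9, -0.1, -1.4]
grip_width: 0.0119
```

```bash
python3 -c "
from rail import *
P,R=rp(); print(P,now()[2]['wrist_torque'])"
```

```text
rail xy -0.3627 0.2403 z 0.1094 rot [-179.5   -0.3  -86.5] rel yaw -121.2 F [ 0.9 -0.1 -1.4] w 0.0119 t 40.3
[0.52433977 0.18981939 0.10939538] [-0.06637117  0.11348752  0.56569729]
```

Request:
carry_out([
  {"grip": 0.6,"dp": [0,0,0],"rotation": [0,0,-2]},
  {"grip": 0.4,"dp": [0,0,0],"rotation": [0,0,0]},
  {"grip": 0.3,"dp": [0,0,0],"rotation": [0,0,0]},
  {"grip": 0.3,"dp": [0,0,-0.01],"rotation": [0,0,0]},
  {"grip": 0.3,"dp": [0,0,-0.03],"rotation": [0,0,0]},
  {"grip": 0.2,"dp": [0,0,-0.035],"rotation": [0,0,0]},
  {"grip": 0.2,"dp": [0,0,-0.035],"rotation": [0,0,0]},
  {"grip": 0.2,"dp": [0,0,-0.01],"rotation": [0,0,0]},
])

```text
time_s: 40.97
tool_pos: [0.5207, 0.1891, 0.2331]
tool_rot: [-180.0, -0.5, -84.7]
force: [0.7, 0.1, 0.1]
grip_width: 0.0572
```

Request:
carry_out([
  {"grip": 0.2,"dp": [0,0.015,0],"rotation": [0,0,0]},
  {"grip": 0.2,"dp": [0,0.02,0],"rotation": [0,0,0]},
  {"grip": 0.2,"dp": [0,0.02,0],"rotation": [0,0,0]},
  {"grip": 0.2,"dp": [0,0,0],"rotation": [0,0,0]},
  {"grip": 0.2,"dp": [0,0,0],"rotation": [0,0,0]},
])

```text
time_s: 41.38
tool_pos: [0.4682, 0.1843, 0.2417]
tool_rot: [-179.2, -0.2, -85.0]
force: [-0.2, 1.1, 0.7]
grip_width: 0.0697
```

Run:
```python
from rail import *
P,R=rp(); print(P)
p=env.camera_params('wrist'); im=env.read_camera('wrist'); cv2.imwrite('pics/w12.png',im[:,:,::-1])
c=proj(p,[.5215,.191,.124])[0]; print(c)
u,v=c.astype(int); g=im.max(2); m=(g[v-45:v+45,u-45:u+45]<60).astype(np.uint8)
n,l,st,ce=cv2.connectedComponentsWithStats(m); k=1+np.argmax(st[1:,4]); print(st[k],ce[k])
M=(l==k).astype(np.uint8)*255; ys,xs=np.nonzero(M)
# direction of overhang: farthest black points from the projected disc centre, on the wing-top plane
X=plane(p,np.c_[xs+u-45,ys+v-45],.124); d=X[:,:2]-[.5215,.191]
r=np.hypot(*d.T); a=np.degrees(np.arctan2(d[:,1],d[:,0]))
# intensities of the wing top differ: print histogram of radius max by angle
for b in range(-180,180,15):
    s=(a>=b)&(a<b+15); print(b,(r[s].max()*1e3).round(1) if s.any() else None,end=' | ')
# how shut looks for each hypothesis
for th in (10,148): 
    e=np.array([np.cos(np.radians(th)),np.sin(np.radians(th)),0])*.018
    print('\nwing ends',th,proj(p,[[.5215,.191,.124]+e,[.5215,.191,.124]-e]).round(0).tolist(),[im[int(y),int(x)].tolist() for x,y in proj(p,[[.5215,.191,.124]+e*.9,[.5215,.191,.124]-e*.9])])
# rings
s=env.read_camera('scene'); o=cv2.imread('pics/s10.png')[:,:,::-1]
q=env.camera_params('scene'); print([s[int(y),int(x)].tolist() for x,y in proj(q,[W(.073,0,.075),W(.039,0,.075)])])
```

```text
rail xy -0.3902 0.1911 z 0.2417 rot [-179.2   -0.2  -85. ] rel yaw -119.7 F [-0.2  1.1  0.7] w 0.0697 t 41.3833
[0.46821306 0.18433863 0.24167351]
[279.73626376 145.91055155]
[  29   22   40   44 1246] [48.48876404 43.1388443 ]
-180 16.1 | -165 17.0 | -150 16.9 | -135 16.2 | -120 16.7 | -105 17.1 | -90 17.8 | -75 18.9 | -60 19.3 | -45 19.7 | -30 19.6 | -15 19.4 | 0 19.3 | 15 18.1 | 30 17.2 | 45 16.0 | 60 14.9 | 75 14.0 | 90 13.1 | 105 13.0 | 120 12.9 | 135 12.9 | 150 13.4 | 165 14.3 | 
wing ends 10 [[278.0, 124.0], [282.0, 167.0]] [[43, 43, 43], [43, 41, 41]]

wing ends 148 [[267.0, 163.0], [293.0, 128.0]] [[84, 84, 83], [50, 50, 51]]
[[158, 155, 146], [170, 165, 157]]
```

Run:
```python
from rail import *
im=cv2.imread('pics/w12.png'); p=env.camera_params('wrist')
g=cv2.cvtColor(im,cv2.COLOR_BGR2GRAY)[115:180,255:310]; print(g[::3,::3])
b=cv2.resize(np.clip(g.astype(float),0,80),None,fx=6,fy=6,interpolation=cv2.INTER_CUBIC)
gx=cv2.Sobel(b,cv2.CV_64F,1,0,ksize=7);gy=cv2.Sobel(b,cv2.CV_64F,0,1,ksize=7)
yy,xx=np.mgrid[:b.shape[0],:b.shape[1]]; m=np.hypot(xx/6+255-282,yy/6+115-146)<13
w=np.hypot(gx,gy)[m]**2; a=2*np.arctan2(gy,gx)[m]
t=np.degrees(np.arctan2((w*np.sin(a)).sum(),(w*np.cos(a)).sum()))/2
print('edge normal in image deg',t,'strength',np.hypot((w*np.sin(a)).sum(),(w*np.cos(a)).sum())/w.sum())
th=np.radians(t+90); c=np.array([282,146]); d=np.array([np.cos(th),np.sin(th)])*15
X=plane(p,[c-d,c+d],.124); v=X[1]-X[0]; print('wing yaw world',np.degrees(np.arctan2(v[1],v[0]))%180)
```

```text
[[128 129 127 128 128 128 128 110 148 141  90 129 129 129 127 129 129 127
  126]
 [127 128 129 128 129 125 125 109 143 142  97  82  82  85  89  95 101 105
  108]
 [ 81  99  86  91  96 102 108 110 108 107  91  90  97 116 118 121 123 126
  127]
 [115 117 118 119 123 126 117  39  42  43  42  42  89  96 133 133 135 137
  137]
 [131 133 135 136 137  47  49  43  47  49  45  43  50  72 136 141 139 139
  139]
 [143 143 142 143 126  50  51  41  45  48  44  41  48  49  44 111 144 145
  146]
 [140 142 143 137  48  49  50  41  44  46  44  39  49  48  48  96 152 152
  153]
 [147 148 147 127  51  49  49  40  44  46  45  37  49  49  48  50 151 151
  150]
 [154 153 152  43  50  49  48  38  45  47  44  38  48  48  48  47 113 148
  148]
 [152 150 150  44  49  49  48  39  43  46  43  39  47  48  46  47 111 146
  145]
 [145 145 145  43  48  49  48  42  43  47  43  38  40  46  45  47 143 143
  142]
 [140 141 139  79  47  48  47  45  43  45  44  38  40  46  45  43 135 134
  127]
 [134 129 129  83  48  48  46  45  42  47  43  39  40  46  43  77 119  84
   84]
 [ 85  85  84  84  52  48  46  45  42  44  41  36  46  44  44  77  76  75
   73]
 [ 79  78  77  76  74  51  43  38  40  44  42  38  45  41  69  70  72  76
   83]
 [ 68  69  69  70  70  76  46  43  37  43  39  38  57  83  84  84  83  83
   84]
 [ 85  85  84  83  84  84  83  83  33  37  34  34  83  84  82  83  83  83
   83]
 [ 84  83  85  85  85  85  85  83  83  61  74  83  85  82  83  83  83  83
   82]
 [ 84  84  84  84  84  83  83  84  83  84  82  83  84  83  82  83  83  84
   84]
 [ 85  84  85  84  84  84  83  83  84  83  83  83  83  83  83  84  83  84
   83]
 [ 84  84  85  84  83  84  83  83  82  84  84  84  83  83  83  83  83  83
   83]
 [ 84  85  84  84  83  83  84  83  84  83  83  83  83  83  82  83  83  83
   83]]
edge normal in image deg -1.42651587788857 strength 0.6287755077265091
wing yaw world 6.425755271786784
```

```bash
python3 -c "
from h import *
print(env.sign_off(), env.get_obs()['time_s'])"
```

```text
the job is handed in; nothing more can be done
the job is handed in; nothing more can be done
```

The job is done and handed in at about 41 s on the robot's clock, well inside the 210 s limit; no verdict was reported.

I unscrewed the vent cap to its stop first. The start held two rings, ring2 on top of ring0 on head0, and none on head1. Each was twisted free, lifted, put over the rail's upturned end and slid round both corners to the stop. Then I screwed the cap down again.

**Last checks:**
- **Rings:** The last scene and top views show both rings hanging together against the stop disc. The final pushes met about 8–10 N, 33 mm apart along the rail, which is about one ring's height.
- **Vent cap:** Closing ended at a torque of 0.57 N m. The wing measured about 6° in the world frame, against roughly 10° expected when shut, which is within what I can measure.
- **Bystanders:** The wash bottle and beaker looked untouched in the last view, and I kept well clear of the brown bottle. I did not measure their positions again at the end.

No checks failed. ring0 looked about 6° turned after ring2 came off, so I gripped it at that angle.

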